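Lock the passed padlocks away in the strongbox

ROBOT

A 6-joint arm with a two-finger parallel gripper is mounted at the origin on the work surface. World frame = base frame: x ahead of the robot, y to its left, z up, the work surface at z = 0. Lengths are in mm, angles in rad, forces in N, time in s.
With the tool pointing down it reaches from about 275 to 1000 mm from the base axis. Payload 8.4 kg.
Tool frame: the origin (TCP) lies between the finger pads; the fingertips stand 8 mm ahead of it and the grasp point (between the pads) lies 11 mm behind it (tcp_to_tips is the distance from the TCP to the fingertips, in mm); z points along the fingers, y is the line along which they close (so a half turn about z gives the same grasp; the last joint's range is limited). The gripper opens to 85 mm and grips with 20 to 120 N. Pads are 22 mm wide; open, the fingers measure 114 mm over their backs; the gripper's body (76 mm by 85 mm) begins 54 mm behind the grasp point. The pads swing forward as they close: fully open they stand 13 mm farther back than shut.
Start: joints at [-1.281, 0.353, 1.633, -0, 1.155, -0.002], TCP at [179.796, -598.583, 239.281] pointing down, gripper open.
Joint ranges: [-2.63, 2.63], [-0.92, 2.1], [0.06, 2.66], [-1.3, 4.44], [0, 2.69], [-3.02, 3.02]. Speed limits (rad/s): [2.22, 2.22, 2.79, 3.14, 3.14, 3.14].

INTERFACE

Orientations are given as [roll, pitch, yaw] about the fixed x, y, z axes, in that order (R = Rz(yaw) Ry(pitch) Rx(roll)).
In Python, from rig import * gives the robot as it stands.
- The arm moves only by the tool step_arm, never from a script. Its argument "motion" is a list of rows, each an object with "claw": the finger opening in mm, from 0 to 85.4; "delta_pos": the shift along the tool's x, y, z in mm, a list of three; "turn": the turn about the tool's z in rad. In form: [{"claw": claw, "delta_pos": [dx, dy, dz], "turn": turn}, ...]. A call has 1 to 8 rows; each row shifts and turns the commanded pose from where the row before left it, along the tool's axes as they then stand; what a row does not reach is not made up. A row lasts 1/12 s, in which the tool goes at most 41.7 mm and 7.16 degrees, less where a joint would pass 70% of its speed; a pose out of reach is approached as far as the arm can. A call is refused whole if a number of a shift passes 41.7 or a number of a turn 0.125, either way. A call with a gripper value outside its range is refused whole. The fingers move at their own pace and stop on an object; "force" is the grip in N (left out, the last holds). Time passes only in rows, so rows that do not move let the fingers close. It gives the time, the measured TCP pose, the force, the opening and the grip force at its end, in the units of the state.
- sense(): the state, without advancing time (a new reading comes with each control period).
- grab_frame(name): name is "scene" or "side" or "wrist"; returns a dict with "img" (384x512x3 uint8, red, green, blue), "vertical_fov" (degrees; the focal length in pixels is half the picture's height over the tangent of half this angle, whatever the lens; pixels are square), "cx", "cy" (the principal point, pixels), "R" (3x3) and "t" (3): a world point X has camera coordinates R X + t. Camera axes: x right, y down, z forward; pixel columns grow to the right and rows downward; lengths in mm; the calibration is good to about 2 mm. A picture is of the moment at which its call begins. There is no depth.
- sign_off(): hands the job in; it is judged then, once.
The state is a dict: "clock": time; "qpos": joint angles; "qvel": joint speeds; "joint_efforts": joint torques, N m; "eef_pos": TCP position; "tcp_rot": TCP orientation; "contact_force": force on the tool from outside, world axes, zero at the start; "wrist_torque": the same for the moment, N m; "opening": opening from 0.0 (shut) to 1.0 (fully open); "grasp_force": force on a finger pad.
Only numpy, scipy, OpenCV 4.12 (cv2) and the standard library are available. Lean on these libraries where they do the work, as an engineer would, in place of code of your own. Each camera call takes 0.05 s, during which the arm holds its last target. There are 200 camera calls.

TASK

The strongbox's combination has been dialled and its big dial stands on zero: draw the bolt by turning only the small wing knob in the middle of the dial clockwise to its stop, never letting the dial around it turn off zero, and raise the lid until it stands open. Lay every padlock that carries a round seal in the box, one to a compartment, and put every padlock crossed with tape in the shallow metal reject tray. Then shut the lid and turn the wing knob all the way back to lock it, the dial still on zero, leaving the tumbler, screwdriver, pin tray and lock cylinder on the bench where they are.

Things in the scene. Friction and masses are not known exactly. Their poses are not given: they have to be found in the camera images.
- strongbox: A shallow grey steel strongbox fixed to the bench, 300 mm (own x) by 200 mm (own y), rim 66 mm high, walls 4 mm, floor 4 mm thick. Origin: centre of the underside, z up. Lid hinged along the edge at own y = -100 mm. The lock case hangs 22 mm below the shut lid at own x +10 to +90 mm; a keeper ledge under the front rim reaches 12 mm in from the wall at own x 28 to 72 mm.
- compartment_0 (a point): Centre of the floor of compartment 0, at own x = -98 mm of the strongbox. Each is 95 mm (own x) by 192 mm (own y), open above; between compartments stand two partitions, at own x = -49 and +49 mm, 3 mm thick and rising 28 mm above the floor.
- compartment_1 (a point): Centre of the floor of compartment 1, at own x = 0 mm of the strongbox. Each is 95 mm (own x) by 192 mm (own y), open above; between compartments stand two partitions, at own x = -49 and +49 mm, 3 mm thick and rising 28 mm above the floor.
- compartment_2 (a point): Centre of the floor of compartment 2, at own x = +98 mm of the strongbox. Each is 95 mm (own x) by 192 mm (own y), open above; between compartments stand two partitions, at own x = -49 and +49 mm, 3 mm thick and rising 28 mm above the floor.
- lid (a joint): Angle of the 8 mm thick lid about its hinge (rad): 0 shut, grows as it is raised, 1.57 upright, stop at 1.65. Stiff friction hinge: it stays at whatever angle it is left, and takes about 10 N at the handle to raise, 5 N to shut. It cannot rise more than a hair while the bolt is out.
- lid_hinge (a point): Middle of the hinge line: at the strongbox's own y = -100 mm, 66 mm above its underside. The lid turns about the line through it along the box's own x; raising it swings the lid's front edge up and back towards the box's own -y.
- lid_handle (a point): Middle of the lid's bar handle: round steel bar 10 mm thick, 110 mm long, parallel to the hinge, on posts 50 mm to either side of this point, its centre line 40 mm above the lid's upper face. With the lid shut it lies at own x = -75 mm of the box, 165 mm from the hinge line towards own +y and 48 mm above the hinge; it moves with the lid.
- wing (a joint): Angle of the small steel wing knob in the middle of the dial (rad): 0 locked (bolt out), grows clockwise from above, stop at 1.4 (bolt drawn); the lid comes free from about 1.1. Wing: a bar 28 mm long, 9 mm wide, 20 mm tall, on a hub 20 mm across and 3 mm high. At 0 the bar's length lies along the strongbox's own x. Takes 0.03 N m; stays where left.
- wing_top (a point): Centre of the wing's top face, on the common axis of wing and dial. Lid shut: at own x = +50, own y = +5 mm of the strongbox, 123.5 mm above its underside. The outer dial's hand knob, 48 mm across, ends 23.5 mm below this point, 0.5 mm under the wing's hub; the dial's flange, 80 mm across, lies 41 to 47 mm below it.
- dial (a joint): Angle of the outer black dial with its knurled hand knob (rad): 0 with its long zero mark at the index line (as it starts and must stay), grows clockwise from above. It turns very easily (0.015 N m) if anything rubs on it.
- reject_tray: A shallow open steel tray fixed to the bench, 220 mm (own x) by 150 mm (own y), 28 mm high, walls 4 mm, floor 4 mm. Origin: centre of the underside.
- padlock_a: A brass padlock lying flat: body 40 mm (own x) by 42 mm (own y) by 22 mm thick (own z), steel shackle reaching 30 mm out of the body along own +x, up to 34 mm wide, 8 mm thick; about 180 g. Origin: centre of the body's underside, own z up. Both broad faces carry one round paper seal 28 mm across: it has passed inspection. May be absent.
- padlock_b: A brass padlock lying flat: body 40 mm (own x) by 42 mm (own y) by 22 mm thick (own z), steel shackle reaching 30 mm out of the body along own +x, up to 34 mm wide, 8 mm thick; about 180 g. Origin: centre of the body's underside, own z up. Both broad faces carry one round paper seal 28 mm across: it has passed inspection. May be absent.
- padlock_c: A brass padlock lying flat: body 40 mm (own x) by 42 mm (own y) by 22 mm thick (own z), steel shackle reaching 30 mm out of the body along own +x, up to 34 mm wide, 8 mm thick; about 180 g. Origin: centre of the body's underside, own z up. Both broad faces carry one round paper seal 28 mm across: it has passed inspection. May be absent.
- padlock_d: A brass padlock lying flat: body 40 mm (own x) by 42 mm (own y) by 22 mm thick (own z), steel shackle reaching 30 mm out of the body along own +x, up to 34 mm wide, 8 mm thick; about 180 g. Origin: centre of the body's underside, own z up. Both broad faces carry a cross of two strips of paper tape, corner to corner: it is a reject. May be absent.
- padlock_e: A brass padlock lying flat: body 40 mm (own x) by 42 mm (own y) by 22 mm thick (own z), steel shackle reaching 30 mm out of the body along own +x, up to 34 mm wide, 8 mm thick; about 180 g. Origin: centre of the body's underside, own z up. Both broad faces carry a cross of two strips of paper tape, corner to corner: it is a reject. May be absent.
- tumbler: A bystander: a closed steel drinking tumbler with a black lid, 77 mm across and 140 mm tall, upright. Origin: centre of its foot. Not to be disturbed.
- screwdriver: A bystander: a screwdriver 170 mm long lying on the bench. Not to be disturbed.
- pin_tray: A bystander: a black lock-pin tray 90 by 90 mm, 18 mm thick, lying on the bench. Origin: centre of its underside. Not to be disturbed.
- cylinder: A bystander: a brass mortise lock cylinder 37 mm across and 32 mm tall, upright. Origin: centre of its foot. Not to be disturbed.
Things that resemble listed ones, but are neither listed nor needed, are in the scene too. Leave any red look-alike of the padlock_c alone.

How it is judged (in metres and radians):
On the way, in this order (a step that is already met when the one before it is completed fails the run):
1. the wing knob is turned fully clockwise and the bolt drawn, the lid still shut (value of joint wing above 1.2 rad and value of joint lid below 0.05 rad), for 0.2 s.
2. the lid stands open (value of joint lid above 1.2 rad), for 0.2 s.
3. with the lid open, the sealed padlocks are in the box, one to a compartment, and the taped ones in the reject tray (y of padlock_a in the frame of strongbox between -0.09 and 0.09 m and z of padlock_a in the frame of strongbox between -0.005 and 0.032 m and y of padlock_b in the frame of strongbox between -0.09 and 0.09 m and z of padlock_b in the frame of strongbox between -0.005 and 0.032 m and y of padlock_c in the frame of strongbox between -0.09 and 0.09 m and z of padlock_c in the frame of strongbox between -0.005 and 0.032 m and ((x of padlock_a in the frame of strongbox between -0.14 and -0.056 m and x of padlock_b in the frame of strongbox between -0.042 and 0.042 m and x of padlock_c in the frame of strongbox between 0.056 and 0.14 m) or (x of padlock_a in the frame of strongbox between -0.14 and -0.056 m and x of padlock_b in the frame of strongbox between 0.056 and 0.14 m and x of padlock_c in the frame of strongbox between -0.042 and 0.042 m) or (x of padlock_a in the frame of strongbox between -0.042 and 0.042 m and x of padlock_b in the frame of strongbox between -0.14 and -0.056 m and x of padlock_c in the frame of strongbox between 0.056 and 0.14 m) or (x of padlock_a in the frame of strongbox between -0.042 and 0.042 m and x of padlock_b in the frame of strongbox between 0.056 and 0.14 m and x of padlock_c in the frame of strongbox between -0.14 and -0.056 m) or (x of padlock_a in the frame of strongbox between 0.056 and 0.14 m and x of padlock_b in the frame of strongbox between -0.14 and -0.056 m and x of padlock_c in the frame of strongbox between -0.042 and 0.042 m) or (x of padlock_a in the frame of strongbox between 0.056 and 0.14 m and x of padlock_b in the frame of strongbox between -0.042 and 0.042 m and x of padlock_c in the frame of strongbox between -0.14 and -0.056 m)) and x of padlock_d in the frame of reject_tray between -0.105 and 0.105 m and y of padlock_d in the frame of reject_tray between -0.07 and 0.07 m and z of padlock_d in the frame of reject_tray between -0.005 and 0.032 m and x of padlock_e in the frame of reject_tray between -0.105 and 0.105 m and y of padlock_e in the frame of reject_tray between -0.07 and 0.07 m and z of padlock_e in the frame of reject_tray between -0.005 and 0.032 m and linear speed of each of padlock_a, padlock_b, padlock_c, padlock_d, padlock_e below 0.03 m/s and value of joint lid above 1 rad), for 0.2 s.
4. the lid is shut (value of joint lid below 0.03 rad), for 0.2 s.
5. the wing knob is turned back and the bolt is out (value of joint wing below 0.15 rad and value of joint lid below 0.03 rad), for 0.2 s.
At the end, for the whole second after the job is handed in: Sealed padlocks on the box floor, one per compartment; taped ones on the reject tray floor, all at rest. Lid shut (under 0.03 rad), wing knob within 0.15 rad of its locked stop, dial within 0.13 rad of zero, bystanders within 30 mm of their places (all of step 5 and y of padlock_a in the frame of strongbox between -0.09 and 0.09 m and z of padlock_a in the frame of strongbox between -0.005 and 0.032 m and y of padlock_b in the frame of strongbox between -0.09 and 0.09 m and z of padlock_b in the frame of strongbox between -0.005 and 0.032 m and y of padlock_c in the frame of strongbox between -0.09 and 0.09 m and z of padlock_c in the frame of strongbox between -0.005 and 0.032 m and ((x of padlock_a in the frame of strongbox between -0.14 and -0.056 m and x of padlock_b in the frame of strongbox between -0.042 and 0.042 m and x of padlock_c in the frame of strongbox between 0.056 and 0.14 m) or (x of padlock_a in the frame of strongbox between -0.14 and -0.056 m and x of padlock_b in the frame of strongbox between 0.056 and 0.14 m and x of padlock_c in the frame of strongbox between -0.042 and 0.042 m) or (x of padlock_a in the frame of strongbox between -0.042 and 0.042 m and x of padlock_b in the frame of strongbox between -0.14 and -0.056 m and x of padlock_c in the frame of strongbox between 0.056 and 0.14 m) or (x of padlock_a in the frame of strongbox between -0.042 and 0.042 m and x of padlock_b in the frame of strongbox between 0.056 and 0.14 m and x of padlock_c in the frame of strongbox between -0.14 and -0.056 m) or (x of padlock_a in the frame of strongbox between 0.056 and 0.14 m and x of padlock_b in the frame of strongbox between -0.14 and -0.056 m and x of padlock_c in the frame of strongbox between -0.042 and 0.042 m) or (x of padlock_a in the frame of strongbox between 0.056 and 0.14 m and x of padlock_b in the frame of strongbox between -0.042 and 0.042 m and x of padlock_c in the frame of strongbox between -0.14 and -0.056 m)) and x of padlock_d in the frame of reject_tray between -0.105 and 0.105 m and y of padlock_d in the frame of reject_tray between -0.07 and 0.07 m and z of padlock_d in the frame of reject_tray between -0.005 and 0.032 m and x of padlock_e in the frame of reject_tray between -0.105 and 0.105 m and y of padlock_e in the frame of reject_tray between -0.07 and 0.07 m and z of padlock_e in the frame of reject_tray between -0.005 and 0.032 m and linear speed of each of padlock_a, padlock_b, padlock_c, padlock_d, padlock_e below 0.03 m/s and value of joint dial between -0.13 and 0.13 rad and distance of each of tumbler, screwdriver, pin_tray, cylinder from where it was at the start of the episode below 0.03 m); the robot touches nothing.
It fails at once if the outer dial is turned more than 0.13 rad (about two marks) off zero (not (value of joint dial between -0.13 and 0.13 rad)).
It fails at once if a bystander is pushed more than 30 mm or knocked over (distance of any of tumbler, screwdriver, pin_tray, cylinder from where it was at the start of the episode above 0.03 m or angle between tumbler's own z axis and vertical above 0.5 rad).
Of padlock_a, padlock_b, padlock_c only 2 to 3 are there at a start; the rules pass over those that are not, and their reading is None.
Of padlock_d, padlock_e only 1 to 2 are there at a start; the rules pass over those that are not, and their reading is None.
At some moment in a run one of padlock_a, padlock_b, padlock_c, padlock_d, padlock_e may be knocked a few centimetres aside while the robot is not near it.
Once in a run the grip may slacken for a moment while it holds something.
It also fails if it takes over 210 s, if anything falls off the work surface, if the arm or the gripper's body presses on something with over 40 N, if the wrist force passes 120 N, or if a joint passes its speed limit or range.

## Working session

There is one attempt and no reset: what is moved stays moved. The work goes in short steps, Python scripts to look and compute and a tool call to move; the robot and the scene stay as the last step left them, time stands still between calls to the robot, and variables do not carry over. Pictures are saved under pics/ and viewed, at most 14 in all, crops included, and the job is handed in when it is done.

Besides the shell and the picture viewer there is one more tool, called after "Emit:" as name(argument=value, ...) on one line, values as JSON. step_arm: Moves the arm, as the interface text tells. Its arguments: {"type":"object","properties":{"motion":{"type":"array","items":{"type":"object","properties":{"claw":{"type":"number"},"delta_pos":{"type":"array","items":{"type":"number"}},"turn":{"type":"number"}}}},"force":{"type":"number"}},"required":["motion"]}

```bash
mkdir -p pics && cat > h.py <<'E'
from rig import *
import numpy as np, cv2
def cap(n,fn=None):
    f=grab_frame(n); f={k:(np.array(v) if k in('img','R','t') else v) for k,v in f.items()}
    if fn: cv2.imwrite('pics/'+fn+'.png',f['img'][:,:,::-1])
    return f
def ray(f,u,v):
    fl=192/np.tan(np.radians(f['vertical_fov'])/2)
    d=f['R'].T@np.array([(u-f['cx'])/fl,(v-f['cy'])/fl,1.]); return -f['R'].T@f['t'],d
def onz(f,u,v,z):
    o,d=ray(f,u,v); return o+d*(z-o[2])/d[2]
def proj(f,X):
    fl=192/np.tan(np.radians(f['vertical_fov'])/2)
    c=f['R']@np.array(X,float)+f['t']; return c[0]/c[2]*fl+f['cx'],c[1]/c[2]*fl+f['cy']
E
python3 - <<'E'
from h import *
import pickle
F={n:cap(n) for n in('scene','side','wrist')}
pickle.dump(F,open('f0.pkl','wb'))
for n in F: print(n,F[n]['vertical_fov'],F[n]['cx'],F[n]['cy'],-F[n]['R'].T@F[n]['t'])
for n in('scene','side'): cv2.imwrite(f'pics/{n}0.png',cv2.resize(F[n]['img'],(800,600),interpolation=cv2.INTER_CUBIC)[:,:,::-1])
print(sense())
E
```

```text
scene 55.33600004436878 258.7352914128795 194.837005770575 [850.8787741  514.56517811 968.37667786]
side 47.21494957085225 259.8550460628289 178.5112915378581 [130.40216784 677.23719269 631.51984102]
wrist 64.29194150716836 258.009512754658 191.60495847090377 [ 250.30047125 -577.55570874  373.16479357]
{'clock': 0.15, 'qpos': array([-1.28139077e+00,  3.53514964e-01,  1.63393747e+00, -2.22531602e-05,
        1.15518722e+00, -2.41761439e-03]), 'qvel': array([-0.00042801, -0.00198024, -0.00170721,  0.0004341 ,  0.001642  ,
        0.00200729]), 'joint_efforts': array([-2.85545466e-04, -6.05637646e+01, -3.42339206e+01, -3.15164505e-05,
        6.14103672e-03, -1.43461239e-05]), 'eef_pos': array([ 179.69828984, -598.25702394,  238.72900674]), 'tcp_rot': array([-3.14054561e+00,  1.78180446e-05,  2.91832173e-01]), 'contact_force': array([-0.24472678, -0.57341927,  0.57923333]), 'wrist_torque': array([-0.00221747, -0.05747586,  0.00093742]), 'grasp_force': 0.0, 'opening': 1.0008209965236783}
```

View pics/scene0.png

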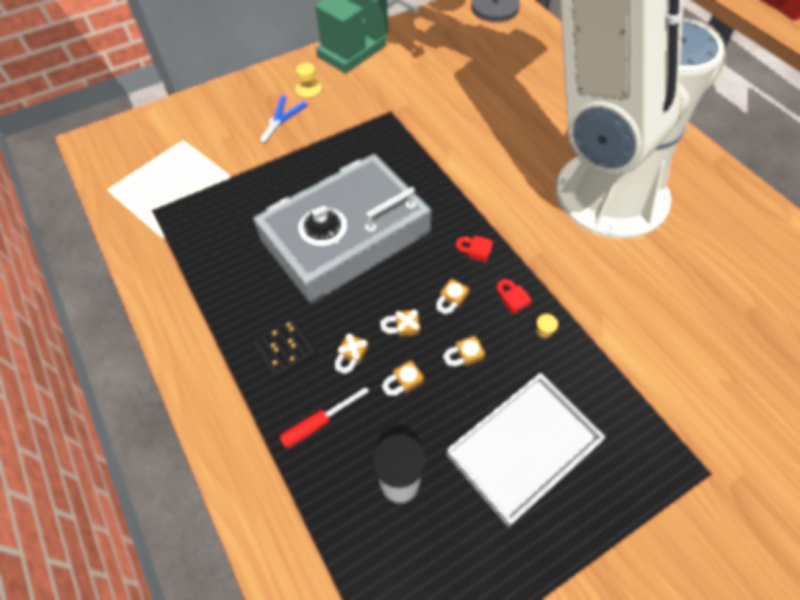

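View pics/side0.png

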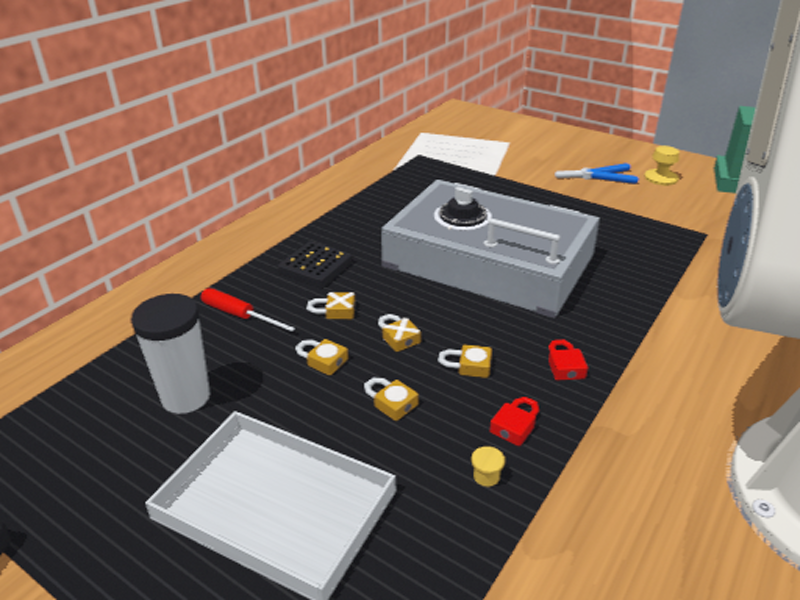

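Scene view (800-px scale): box with dial at (322,224) and bar handle at (390,203). Sealed padlocks are at (454,290), (470,349), (408,376), taped ones at (407,322), (351,349). Red look-alikes to leave: (479,247), (514,296). Tray is at (525,448). The yellow pieces at (547,325) and (308,80) are the cylinder and a similar item.

```bash
cat >> h.py <<'E'
S=1/1.5625
def tri(f1,p1,f2,p2):
    o1,d1=ray(f1,*p1);o2,d2=ray(f2,*p2)
    A=np.c_[d1,-d2];k=np.linalg.lstsq(A,o2-o1,rcond=None)[0]
    a,b=o1+d1*k[0],o2+d2*k[1];return (a+b)/2,np.linalg.norm(a-b)
E
python3 - <<'E'
from h import *
import pickle
F=pickle.load(open('f0.pkl','rb'));s,d=F['scene'],F['side']
np.set_printoptions(precision=1,suppress=True)
for n,(u,v),z in [('lid c',(375,155),74),('',(432,210),74),('',(312,278),74),('',(255,218),74),('tray',(541,375),28),('',(604,437),28),('',(510,524),28),('',(447,450),28)]:
    print(n,onz(s,u*S,v*S,z)[:2])
P={'wingtop':((320,211),(463,190)),'post1':((371,226),(490,242)),'post2':((411,204),(554,259)),'bar1':((368,215),(489,224)),'bar2':((413,190),(558,239)),
'redA':((482,248),(568,362)),'redB':((516,297),(515,422)),'tumbler lid':((400,455),(168,312)),'cyl':((547,323),(487,458))}
for n,(a,b) in P.items(): print(n,*tri(s,(a[0]*S,a[1]*S),d,(b[0]*S,b[1]*S)))
for nm,f in(('scene',s),('side',d)):
    h=cv2.cvtColor(f['img'],cv2.COLOR_RGB2HSV)
    m=cv2.inRange(h,(0,0,150),(179,70,255)) # white
    br=cv2.inRange(h,(12,120,90),(28,255,255))
    n,l,st,c=cv2.connectedComponentsWithStats(br)
    for i in range(1,n):
        if 30<st[i,4]<900:
            x,y,w,hh,_=st[i]; print(nm,st[i],c[i]/S,onz(f,x+w/2,y+hh/2,15)[:2])
E
```

```text
lid c [ 425.8 -316.1]
 [ 404.4 -119.3]
 [688.1 -96.7]
 [ 721.1 -288.6]
tray [423.5 274.2]
 [404.3 419.4]
 [623.2 449.1]
 [642.4 300.4]
wingtop [ 613.9 -195.7  123.3] 1.39148366010491
post1 [ 533.  -144.    79.3] 0.15804549107298496
post2 [ 432.5 -155.1   76.9] 3.4786231236530227
bar1 [ 536.7 -146.   110.5] 3.1730915080734317
bar2 [ 429.  -153.8  114.8] 0.1744493522366526
redA [343.3 -19.   18.3] 1.4749193230562412
redB [354.3 112.9  13.4] 0.9433682360392688
tumbler lid [730.4 297.4 139.5] 2.458160189857718
cyl [349.  197.   31.8] 0.09772301502705828
scene [281 178  20  18 123] [454.9 291.5] [451.5  40.9]
scene [343 200  15  16 187] [545.9 324.3] [341.6 195.3]
scene [255 209  14   6  56] [408.7 331.3] [574.1  69.3]
scene [291 214  20  20 143] [471.1 350.5] [498.1 162.3]
scene [229 221   7  11  38] [361.6 352.1] [672.2  65.5]
scene [251 230  21  21 151] [409.3 375.7] [623.5 147.1]
side [209 194  17  10 137] [339.  311.5] [671.5  58.4]
side [245 210  24  15 198] [399.5 338.4] [557.1  62.8]
side [196 217  27  23 294] [326.6 358.2] [620.4 149.5]
side [294 220  21  22 265] [474.6 362.9] [448.5  43.7]
side [239 243  29  26 345] [395.1 401.2] [495.5 164.8]
side [301 286  22  26 436] [486.8 464.8] [348.3 195. ]
side [  0 354  36  30 589] [ 18.5 582.6] [655. 564.]
```

```bash
cat >> h.py <<'E'
from scipy.spatial.transform import Rotation as Ro
np.set_printoptions(precision=2,suppress=True)
def go(x,y,z,yaw):
    s=sense();p=np.array(s['eef_pos']);R=Ro.from_euler('xyz',s['tcp_rot'])
    w=s['tcp_rot'][2]; t=(w-yaw+np.pi)%(2*np.pi)-np.pi
    print('tool delta',R.inv().apply(np.array([x,y,z])-p),'turn',round(t,3))
def st():
    s=sense();print(round(s['clock'],2),s['eef_pos'],'rot',s['tcp_rot'],'F',s['contact_force'],'T',s['wrist_torque'],'op',round(s['opening'],3),'gf',round(s['grasp_force'],1),'q6',s['qpos'][5])
BC=np.array([563.,-205.]);BY=0.085
def box(x,y,B=None,yaw=None):
    c,s=np.cos(BY),np.sin(BY);return BC+np.array([c*x-s*y,s*x+c*y])
E
echo
```

Emit:
step_arm(motion=[{"delta_pos": [33.2,-16.3,0],"claw": 50},{"delta_pos": [33.2,-16.3,0],"claw": 50},{"delta_pos": [33.2,-16.3,0],"claw": 50},{"delta_pos": [33.2,-16.3,0],"claw": 50},{"delta_pos": [33.2,-16.3,0],"claw": 50},{"delta_pos": [33.2,-16.3,0],"claw": 50},{"delta_pos": [33.2,-16.3,0],"claw": 50},{"delta_pos": [33.2,-16.3,0],"claw": 50}])

```text
schema error: expected keys claw, delta_pos, turn
```

Emit:
step_arm(motion=[{"delta_pos": [33.2,-16.3,0],"claw": 50},{"delta_pos": [33.2,-16.3,0],"claw": 50},{"delta_pos": [33.2,-16.3,0],"claw": 50},{"delta_pos": [33.2,-16.3,0],"claw": 50},{"delta_pos": [33.2,-16.3,0],"claw": 50},{"delta_pos": [33.2,-16.3,0],"claw": 50,"turn": 0.1},{"delta_pos": [33.2,-16.3,0],"claw": 50,"turn": 0.1},{"delta_pos": [0,0,0],"claw": 50}])

```text
schema error: expected keys claw, delta_pos, turn
```

```bash
python3 - <<'E'
from h import *
f=cap('wrist'); st()
cv2.imwrite('pics/w1.png',cv2.resize(f['img'],(800,600))[:,:,::-1])
import pickle;pickle.dump(f,open('w1.pkl','wb'))
print(proj(f,[614,-196,123.5]))
go(614,-196,200,.085)
E
```

```text
0.2 [ 179.72 -598.31  238.83] rot [-3.14  0.    0.29] F [-0.13 -0.15  0.04] T [0.02 0.03 0.05] op 1.005 gf 0.0 q6 -0.0023874723742785694
(np.float64(-491.4151768726932), np.float64(-1276.9415262611967))
tool delta [ 531.65 -260.33   39.05] turn 0.207
```

View pics/w1.png

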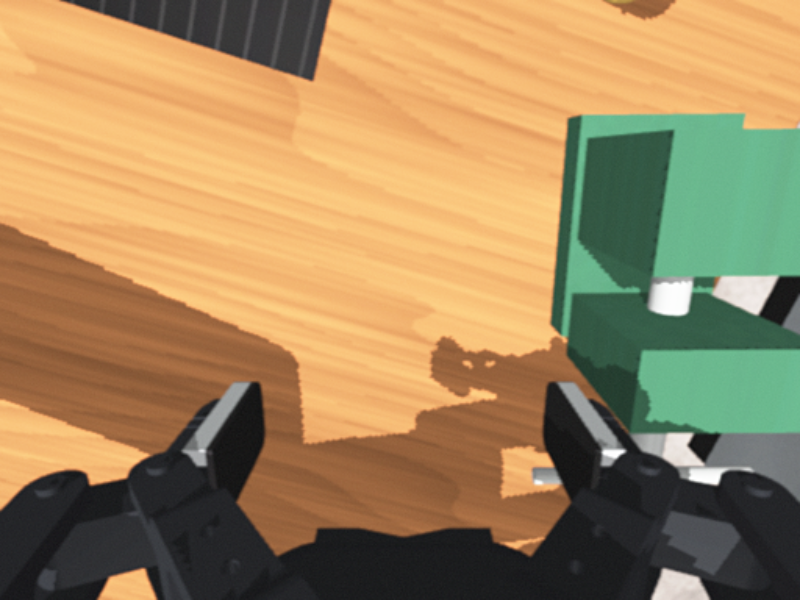

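The moves were refused because every row needs all its keys, so this picture still shows the start place: bare bench and the green press at (680,280).

Emit:
step_arm(motion=[{"delta_pos": [33.2,-16.3,0],"claw": 50,"turn": 0},{"delta_pos": [33.2,-16.3,0],"claw": 50,"turn": 0},{"delta_pos": [33.2,-16.3,0],"claw": 50,"turn": 0},{"delta_pos": [33.2,-16.3,0],"claw": 50,"turn": 0},{"delta_pos": [33.2,-16.3,0],"claw": 50,"turn": 0},{"delta_pos": [33.2,-16.3,0],"claw": 50,"turn": 0},{"delta_pos": [33.2,-16.3,0],"claw": 50,"turn": 0},{"delta_pos": [33.2,-16.3,0],"claw": 50,"turn": 0}])

```text
clock: 0.87
eef_pos: [397.7, -395.8, 239.3]
tcp_rot: [3.142, -0.0, 0.292]
contact_force: [0.8, 0.5, 0.2]
opening: 0.582
grasp_force: 0.0
```

Emit:
step_arm(motion=[{"delta_pos": [33.2,-16.3,0],"claw": 50,"turn": 0},{"delta_pos": [33.2,-16.3,0],"claw": 50,"turn": 0},{"delta_pos": [33.2,-16.3,0],"claw": 50,"turn": 0},{"delta_pos": [33.2,-16.3,0],"claw": 50,"turn": 0},{"delta_pos": [33.2,-16.3,0],"claw": 50,"turn": 0},{"delta_pos": [33.2,-16.3,0],"claw": 50,"turn": 0},{"delta_pos": [33.2,-16.3,0],"claw": 50,"turn": 0.1},{"delta_pos": [0,0,0],"claw": 50,"turn": 0.1}])

```text
clock: 1.53
eef_pos: [590.6, -216.8, 239.2]
tcp_rot: [-3.14, -0.002, 0.091]
contact_force: [-0.4, -0.4, -1.0]
opening: 0.583
grasp_force: 0.0
```

```bash
python3 - <<'E'
from h import *
st()
f=cap('wrist')
cv2.imwrite('pics/w2.png',cv2.resize(f['img'],(800,600))[:,:,::-1])
import pickle;pickle.dump(f,open('w2.pkl','wb'))
print(np.array(proj(f,[614,-196,123.5]))/S)
go(614,-196,200,.085)
E
```

```text
1.53 [ 590.57 -216.82  239.17] rot [-3.14 -0.    0.09] F [-0.44 -0.39 -0.97] T [ 0.    0.05 -0.01] op 0.583 gf 0.0 q6 1.1236642515299344
[367.28 250.53]
tool delta [ 27.27 -20.37  38.95] turn -0.001
```

View pics/w2.png

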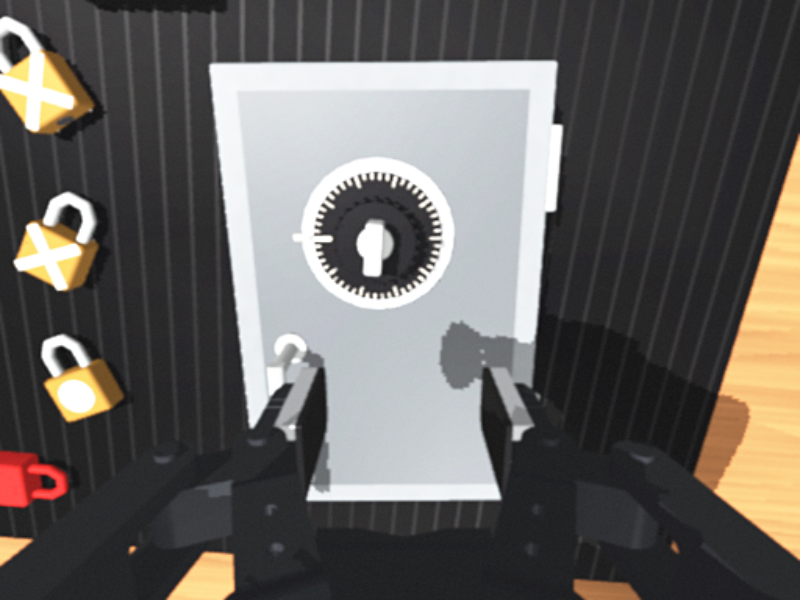

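The wrist view shows the dial with its zero mark on the index at (312,238), the wing bar near (373,248) along image-vertical, and the handle posts at (290,345).

```bash
python3 - <<'E'
from h import *
import pickle;f=pickle.load(open('w2.pkl','rb'))
im=f['img'];c=im[125:195,185:300]
cv2.imwrite('pics/w2c.png',cv2.resize(c,None,fx=7,fy=7,interpolation=cv2.INTER_CUBIC)[:550,:800,::-1])
# dial white ring ellipse -> centre at z~80
g=cv2.cvtColor(im,cv2.COLOR_RGB2GRAY)
m=(g>235).astype(np.uint8); n,l,s_,cc=cv2.connectedComponentsWithStats(m)
for i in range(1,n):
    if s_[i,4]>60: print(s_[i],cc[i])
for x,y,z in [(0,0,0)]: pass
print('C',-f['R'].T@f['t'],f['R'][2])
E
```

```text
[   0   11   47   73 1044] [20.34 50.64]
[ 135   40  224  233 8883] [244.49 104.62]
[ 187  100  104   98 2460] [239.2  145.21]
[ 28 124  31  31 343] [ 45.03 136.26]
[  9 143  43  43 650] [ 29.83 163.85]
[229 143  16  33 406] [237.21 158.51]
[ 27 215  29  26 269] [ 38.66 225.22]
[176 214  20  13 137] [184.61 219.04]
[171 235  10  18 131] [175.07 242.01]
[ 37 243  24  21 397] [ 48.37 253.16]
[ 197  310  122   10 1033] [259.98 314.88]
C [ 663.65 -210.77  373.87] [-0.29 -0.03 -0.96]
```

View pics/w2c.png

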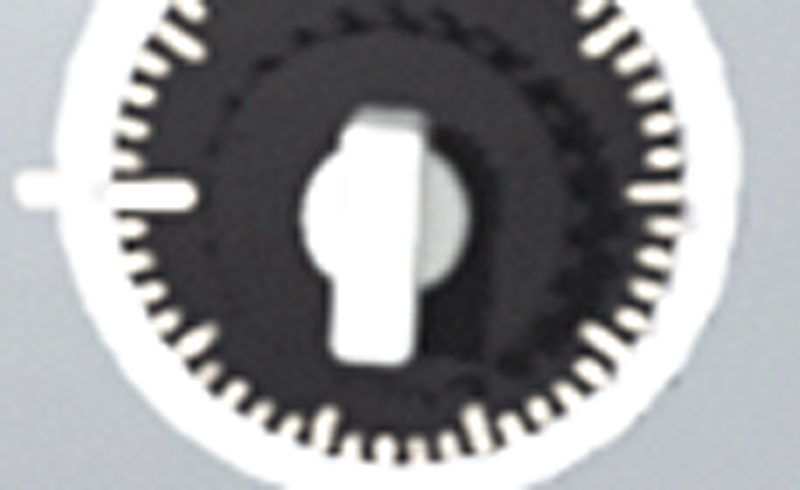

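```bash
python3 - <<'E'
from h import *
import pickle;f=pickle.load(open('w2.pkl','rb'))
p=lambda a,b:(185+a/7,125+b/7)
a=onz(f,*p(383,127),123.5);b=onz(f,*p(373,362),123.5);print(a,b,(a+b)/2,np.linalg.norm(a-b),np.arctan2((a-b)[1],(a-b)[0]))
print('ring',onz(f,239.0,149.0,77)) # bbox centre
# index mark direction & lid corners
for u,v in[(135,40),(356,39),(319,319),(160,319)]: print(onz(f,u,v,74))
c=(a+b)/2
go(c[0],c[1],150,.085)
E
```

```text
[ 628.54 -198.8   123.5 ] [ 600.29 -199.68  123.5 ] [ 614.42 -199.24  123.5 ] 28.26721967938506 0.030908264093291716
ring [ 616.29 -196.31   77.  ]
[704.59 -96.67  74.  ]
[ 723.24 -292.82   74.  ]
[ 425.25 -304.01   74.  ]
[ 408.27 -118.5    74.  ]
tool delta [ 27.39 -17.09  88.95] turn -0.001
```

Emit:
step_arm(motion=[{"delta_pos": [12.8,-8.3,0],"claw": 34,"turn": 0.02},{"delta_pos": [12.8,-8.3,0],"claw": 34,"turn": 0},{"delta_pos": [0,0,30],"claw": 34,"turn": 0},{"delta_pos": [0,0,30],"claw": 34,"turn": 0},{"delta_pos": [0,0,29],"claw": 34,"turn": 0},{"delta_pos": [0,0,0],"claw": 34,"turn": 0},{"delta_pos": [0,0,0],"claw": 34,"turn": 0}], force=20)

```text
clock: 2.17
eef_pos: [609.6, -202.5, 149.2]
tcp_rot: [-3.14, 0.003, 0.073]
contact_force: [0.1, -0.5, 0.4]
opening: 0.401
grasp_force: 0.0
```

```bash
python3 - <<'E'
from h import *
st()
f=cap('wrist')
im=f['img'];print(np.array(proj(f,[614.5,-198,123.5])))
cv2.imwrite('pics/w3.png',cv2.resize(im[100:384,120:400],None,fx=2.1,fy=2.1,interpolation=cv2.INTER_CUBIC)[:,:,::-1])
import pickle;pickle.dump(f,open('w3.pkl','wb'))
E
```

```text
2.17 [ 609.56 -202.45  149.22] rot [-3.14  0.    0.07] F [ 0.09 -0.55  0.38] T [-0.01  0.01  0.01] op 0.401 gf 0.0 q6 1.1750042088873207
[249.96 225.  ]
```

View pics/w3.png

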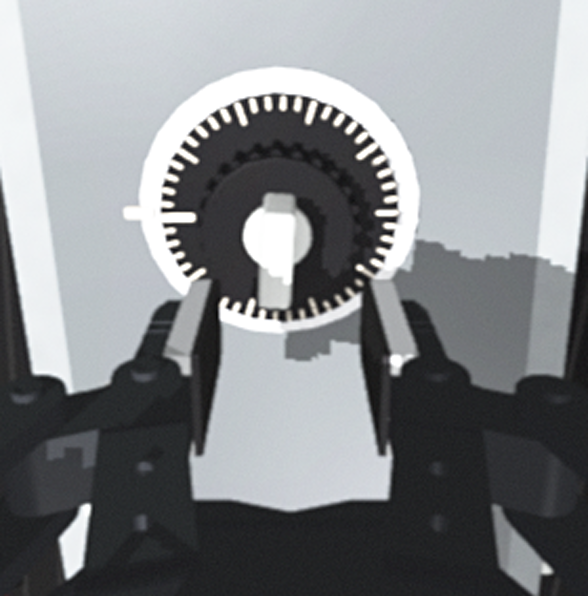

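```bash
python3 - <<'E'
from h import *
import pickle;f=pickle.load(open('w3.pkl','rb'))
p=lambda a,b:(120+a/2.1,100+b/2.1)
a=onz(f,*p(280,212),123.5);b=onz(f,*p(274.5,308),123.5);print(a,b,(a+b)/2,np.linalg.norm(a-b),np.arctan2((a-b)[1],(a-b)[0]))
c=(a+b)/2
a=onz(f,*p(124,213),76);b=onz(f,*p(195,217),80);print(a,b)
go(c[0],c[1],117,.07)
E
```

```text
[ 628.99 -198.93  123.5 ] [ 600.97 -199.32  123.5 ] [ 614.98 -199.12  123.5 ] 28.031826953796667 0.014120009695609932
[ 608.57 -146.16   76.  ] [ 610.33 -170.93   80.  ]
tool delta [ 4.42 -3.43 33.98] turn 0.003
```

Emit:
step_arm(motion=[{"delta_pos": [5.2,-3.4,0],"claw": 34,"turn": 0.015},{"delta_pos": [0,0,0],"claw": 34,"turn": 0},{"delta_pos": [0,0,12],"claw": 34,"turn": 0},{"delta_pos": [0,0,12],"claw": 34,"turn": 0},{"delta_pos": [0,0,8],"claw": 34,"turn": 0},{"delta_pos": [0,0,0],"claw": 34,"turn": 0},{"delta_pos": [0,0,0],"claw": 34,"turn": 0}])

```text
clock: 2.8
eef_pos: [614.7, -198.6, 117.1]
tcp_rot: [-3.141, 0.002, 0.057]
contact_force: [-0.4, 0.2, 0.3]
opening: 0.399
grasp_force: 0.0
```

```bash
python3 - <<'E'
from h import *
st();go(615,-199,116.5,.055)
E
```

```text
2.8 [ 614.74 -198.56  117.11] rot [-3.14  0.    0.06] F [-0.37  0.22  0.27] T [-0.03 -0.03  0.01] op 0.399 gf 0.0 q6 1.1992314112312126
tool delta [0.24 0.45 0.61] turn 0.002
```

Emit:
step_arm(motion=[{"delta_pos": [0,0,0],"claw": 4,"turn": 0},{"delta_pos": [0,0,0],"claw": 4,"turn": 0},{"delta_pos": [0,0,0],"claw": 4,"turn": 0},{"delta_pos": [0,0,0],"claw": 4,"turn": 0},{"delta_pos": [0,0,0],"claw": 4,"turn": 0},{"delta_pos": [0,0,0],"claw": 4,"turn": 0}], force=20)

```text
clock: 3.3
eef_pos: [615.6, -198.2, 118.7]
tcp_rot: [-3.141, -0.0, 0.057]
contact_force: [-1.2, 6.0, 3.1]
opening: 0.095
grasp_force: 23.4
```

```bash
python3 - <<'E'
from h import *
st()
E
```

```text
3.3 [ 615.57 -198.24  118.66] rot [-3.14 -0.    0.06] F [-1.19  5.97  3.08] T [ 0.88  0.13 -0.04] op 0.095 gf 23.4 q6 1.19936584600263
```

Emit:
step_arm(motion=[{"delta_pos": [0,-0.5,0],"claw": 4,"turn": 0.05},{"delta_pos": [0,0,0],"claw": 4,"turn": 0.08},{"delta_pos": [0,0,0],"claw": 4,"turn": 0.08},{"delta_pos": [0,0,0],"claw": 4,"turn": 0.08},{"delta_pos": [0,0,0],"claw": 4,"turn": 0.08},{"delta_pos": [0,0,0],"claw": 4,"turn": 0.08},{"delta_pos": [0,0,0],"claw": 4,"turn": 0.05}])

```text
clock: 3.88
eef_pos: [615.5, -198.5, 118.7]
tcp_rot: [3.141, -0.0, -0.447]
contact_force: [-0.9, 0.7, 2.2]
opening: 0.096
grasp_force: 23.4
```

```bash
python3 - <<'E'
from h import *
st()
f=cap('scene');cv2.imwrite('pics/s1.png',cv2.resize(f['img'][100:200,150:290],None,fx=5.6,fy=5.6,interpolation=cv2.INTER_CUBIC)[:,:,::-1])
E
```

```text
3.88 [ 615.49 -198.53  118.66] rot [ 3.14 -0.   -0.45] F [-0.91  0.74  2.24] T [0.19 0.33 0.04] op 0.096 gf 23.4 q6 1.7043384960924584
```

Emit:
step_arm(motion=[{"delta_pos": [0,0,0],"claw": 4,"turn": 0.1},{"delta_pos": [0,0,0],"claw": 4,"turn": 0.12},{"delta_pos": [0,0,0],"claw": 4,"turn": 0.12},{"delta_pos": [0,0,0],"claw": 4,"turn": 0.12},{"delta_pos": [0,0,0],"claw": 4,"turn": 0.12},{"delta_pos": [0,0,0],"claw": 4,"turn": 0.12},{"delta_pos": [0,0,0],"claw": 4,"turn": 0.1},{"delta_pos": [0,0,0],"claw": 4,"turn": 0.07}])

```text
clock: 4.6
eef_pos: [614.9, -198.9, 118.6]
tcp_rot: [3.14, -0.001, -1.317]
contact_force: [-3.8, -0.5, 5.5]
opening: 0.096
grasp_force: 23.9
```

Emit:
step_arm(motion=[{"delta_pos": [0,0,0],"claw": 4,"turn": 0.03},{"delta_pos": [0,0,0],"claw": 4,"turn": 0},{"delta_pos": [0,0,0],"claw": 4,"turn": 0}])

```text
clock: 4.85
eef_pos: [615.0, -198.9, 118.7]
tcp_rot: [3.141, -0.001, -1.34]
contact_force: [-5.8, -2.9, 6.0]
opening: 0.097
grasp_force: 27.5
```

```bash
python3 - <<'E'
from h import *
st()
E
```

```text
4.85 [ 615.02 -198.92  118.65] rot [ 3.14 -0.   -1.34] F [-5.76 -2.87  6.01] T [-0.25  0.9   0.5 ] op 0.097 gf 27.5 q6 2.597280960779533
```

Emit:
step_arm(motion=[{"delta_pos": [0,0,0],"claw": 30,"turn": 0},{"delta_pos": [0,0,0],"claw": 30,"turn": 0},{"delta_pos": [0,0,0],"claw": 30,"turn": 0},{"delta_pos": [0,0,-10],"claw": 30,"turn": 0},{"delta_pos": [0,0,-20],"claw": 40,"turn": 0},{"delta_pos": [0,0,-30],"claw": 40,"turn": 0},{"delta_pos": [0,0,-30],"claw": 40,"turn": -0.1},{"delta_pos": [0,0,0],"claw": 40,"turn": -0.12}])

```text
clock: 5.52
eef_pos: [618.7, -199.2, 215.4]
tcp_rot: [-3.135, -0.006, -1.119]
contact_force: [1.2, -1.5, 0.9]
opening: 0.466
grasp_force: 0.0
```

Emit:
step_arm(motion=[{"delta_pos": [0,0,0],"claw": 50,"turn": -0.12},{"delta_pos": [0,0,0],"claw": 50,"turn": -0.12},{"delta_pos": [0,0,0],"claw": 50,"turn": -0.12},{"delta_pos": [0,0,0],"claw": 50,"turn": -0.12},{"delta_pos": [0,0,0],"claw": 50,"turn": -0.12},{"delta_pos": [0,0,0],"claw": 50,"turn": -0.12},{"delta_pos": [0,0,0],"claw": 50,"turn": -0.12},{"delta_pos": [0,0,0],"claw": 50,"turn": -0.12}])

```text
clock: 6.18
eef_pos: [615.7, -198.2, 209.1]
tcp_rot: [-3.142, -0.001, -0.157]
contact_force: [0.2, -0.4, -0.0]
opening: 0.584
grasp_force: 0.0
```

Emit:
step_arm(motion=[{"delta_pos": [0,0,0],"claw": 50,"turn": -0.12},{"delta_pos": [-36,0,0],"claw": 50,"turn": -0.11},{"delta_pos": [-36,0,0],"claw": 50,"turn": 0},{"delta_pos": [-36,0,0],"claw": 50,"turn": 0},{"delta_pos": [-24,-22,0],"claw": 50,"turn": 0},{"delta_pos": [0,-22,0],"claw": 50,"turn": 0},{"delta_pos": [0,0,0],"claw": 50,"turn": 0}])

```text
clock: 6.77
eef_pos: [479.0, -157.0, 209.0]
tcp_rot: [-3.14, 0.0, 0.067]
contact_force: [0.7, -0.5, 0.0]
opening: 0.583
grasp_force: 0.0
```

```bash
python3 - <<'E'
from h import *
st();go(485,-148.5,150,.065)
f=cap('wrist');import pickle;pickle.dump(f,open('w4.pkl','wb'))
print(proj(f,[485,-148.5,114]))
cv2.imwrite('pics/w4.png',cv2.resize(f['img'],(800,600))[:,:,::-1])
E
```

```text
6.77 [ 479.04 -156.97  209.01] rot [-3.14  0.    0.07] F [ 0.73 -0.55  0.02] T [-0.02  0.05  0.04] op 0.583 gf 0.0 q6 1.1830451213830309
tool delta [ 6.51 -7.99 59.02] turn 0.002
(np.float64(247.13960247032395), np.float64(188.71931949899454))
```

View pics/w4.png

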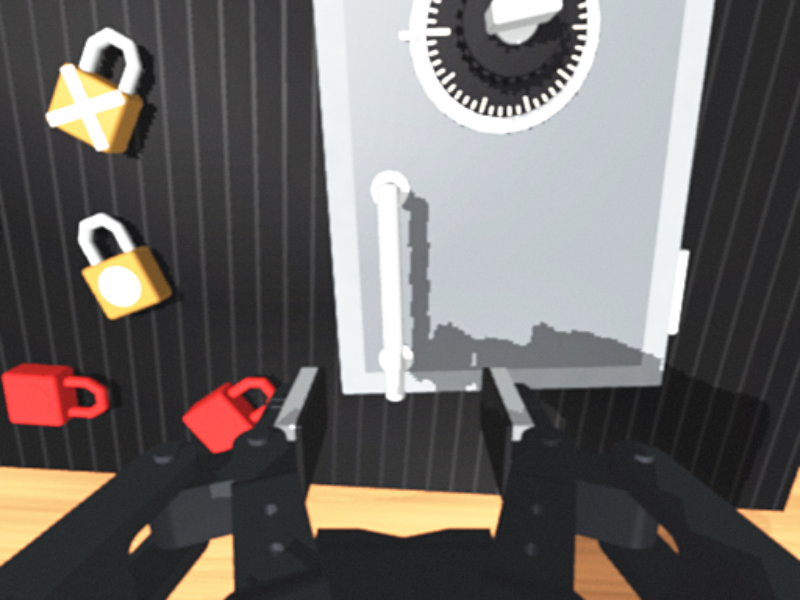

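```bash
python3 - <<'E'
from h import *
import pickle;f=pickle.load(open('w4.pkl','rb'))
a=onz(f,388*S,185*S,114);b=onz(f,395*S,395*S,114);print(a,b,np.linalg.norm(a-b),np.arctan2((a-b)[1],(a-b)[0]))
c=(a+b)/2;go(c[0],c[1],108,.065)
E
```

```text
[ 538.6  -146.34  114.  ] [ 429.6  -156.37  114.  ] 109.46352688056649 0.09171428520812659
tool delta [  3.93  -6.63 101.26] turn 0.003
```

Emit:
step_arm(motion=[{"delta_pos": [4,-6.5,0],"claw": 40,"turn": -0.01},{"delta_pos": [0,0,25],"claw": 40,"turn": 0},{"delta_pos": [0,0,30],"claw": 40,"turn": 0},{"delta_pos": [0,0,28],"claw": 40,"turn": 0},{"delta_pos": [0,0,18],"claw": 40,"turn": 0},{"delta_pos": [0,0,0],"claw": 40,"turn": 0},{"delta_pos": [0,0,0],"claw": 40,"turn": 0}])

```text
clock: 7.4
eef_pos: [484.7, -152.5, 106.8]
tcp_rot: [-3.141, 0.002, 0.077]
contact_force: [-0.8, 0.1, 0.8]
opening: 0.469
grasp_force: 0.0
```

Emit:
step_arm(motion=[{"delta_pos": [0,0,0],"claw": 4,"turn": 0},{"delta_pos": [0,0,0],"claw": 4,"turn": 0},{"delta_pos": [0,0,0],"claw": 4,"turn": 0},{"delta_pos": [0,0,0],"claw": 4,"turn": 0},{"delta_pos": [0,0,0],"claw": 4,"turn": 0},{"delta_pos": [0,0,0],"claw": 4,"turn": 0}], force=45)

```text
clock: 7.9
eef_pos: [485.4, -150.6, 108.8]
tcp_rot: [-3.139, -0.003, 0.076]
contact_force: [1.7, 15.1, 4.2]
opening: 0.098
grasp_force: 43.8
```

```bash
python3 - <<'E'
from h import *
st()
p0=283e-3
th=np.linspace(0,1.42,15);Y=172*np.cos(p0+th);Z=172*np.sin(p0+th)
print(np.c_[th[1:],-np.diff(Y),np.diff(Z)])
E
```

```text
7.9 [ 485.4  -150.59  108.8 ] rot [-3.14 -0.    0.08] F [ 1.72 15.07  4.19] T [ 2.41 -0.3   0.21] op 0.098 gf 43.8 q6 1.1857974459642566
[[ 0.1   5.71 16.48]
 [ 0.2   7.35 15.81]
 [ 0.3   8.91 14.99]
 [ 0.41 10.39 14.01]
 [ 0.51 11.75 12.88]
 [ 0.61 13.   11.63]
 [ 0.71 14.11 10.25]
 [ 0.81 15.07  8.77]
 [ 0.91 15.88  7.2 ]
 [ 1.01 16.53  5.56]
 [ 1.12 17.01  3.85]
 [ 1.22 17.31  2.11]
 [ 1.32 17.43  0.35]
 [ 1.42 17.38 -1.42]]
```

Emit:
step_arm(motion=[{"delta_pos": [0,-1.5,0],"claw": 4,"turn": 0},{"delta_pos": [0,5.7,-16.5],"claw": 4,"turn": 0},{"delta_pos": [0,7.4,-15.8],"claw": 4,"turn": 0},{"delta_pos": [0,8.9,-15],"claw": 4,"turn": 0},{"delta_pos": [0,10.4,-14],"claw": 4,"turn": 0},{"delta_pos": [0,0,0],"claw": 4,"turn": 0},{"delta_pos": [0,0,0],"claw": 4,"turn": 0}])

```text
clock: 8.48
eef_pos: [488.5, -182.5, 171.5]
tcp_rot: [-3.14, -0.005, 0.076]
contact_force: [1.9, 11.1, 9.1]
opening: 0.094
grasp_force: 45.5
```

```bash
python3 - <<'E'
from h import *
st()
E
```

```text
8.48 [ 488.54 -182.48  171.45] rot [-3.14 -0.    0.08] F [ 1.89 11.12  9.09] T [ 1.95 -0.28  0.17] op 0.094 gf 45.5 q6 1.1306521387626598
```

Emit:
step_arm(motion=[{"delta_pos": [0,11.8,-12.9],"claw": 4,"turn": 0},{"delta_pos": [0,13,-11.6],"claw": 4,"turn": 0},{"delta_pos": [0,14.1,-10.3],"claw": 4,"turn": 0},{"delta_pos": [0,15.1,-8.8],"claw": 4,"turn": 0},{"delta_pos": [0,15.9,-7.2],"claw": 4,"turn": 0},{"delta_pos": [0,0,0],"claw": 4,"turn": 0},{"delta_pos": [0,0,0],"claw": 4,"turn": 0}])

```text
clock: 9.07
eef_pos: [495.4, -254.0, 224.0]
tcp_rot: [3.138, -0.009, 0.076]
contact_force: [1.8, 3.8, 20.0]
opening: 0.093
grasp_force: 46.8
```

Emit:
step_arm(motion=[{"delta_pos": [0,16.5,-5.6],"claw": 4,"turn": 0},{"delta_pos": [0,17,-3.9],"claw": 4,"turn": 0},{"delta_pos": [0,17.3,-2.1],"claw": 4,"turn": 0},{"delta_pos": [0,17.4,-0.4],"claw": 4,"turn": 0},{"delta_pos": [0,12,0.5],"claw": 4,"turn": 0},{"delta_pos": [0,0,0],"claw": 4,"turn": 0},{"delta_pos": [0,0,0],"claw": 4,"turn": 0}])

```text
clock: 9.65
eef_pos: [501.0, -335.0, 233.7]
tcp_rot: [3.137, -0.007, 0.077]
contact_force: [8.1, -4.0, 2.5]
opening: 0.092
grasp_force: 46.0
```

```bash
python3 - <<'E'
from h import *
st()
f=cap('side');cv2.imwrite('pics/d2.png',cv2.resize(f['img'],(800,600))[:,:,::-1])
E
```

```text
9.65 [ 501.01 -335.01  233.67] rot [ 3.14 -0.01  0.08] F [ 8.06 -3.97  2.46] T [-0.43 -1.09  0.3 ] op 0.092 gf 46.0 q6 0.9019019220404294
```

View pics/d2.png

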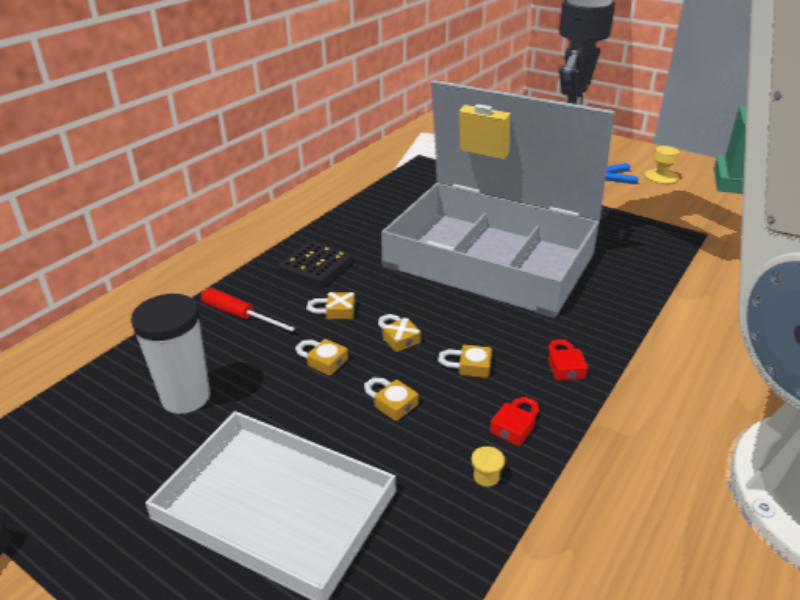

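Lid stands open at about 1.45 rad, the compartments are visible, and the bench items are unchanged.

Emit:
step_arm(motion=[{"delta_pos": [0,0,0],"claw": 22,"turn": 0},{"delta_pos": [0,0,0],"claw": 22,"turn": 0},{"delta_pos": [0,0,0],"claw": 22,"turn": 0},{"delta_pos": [0,0,-20],"claw": 22,"turn": 0},{"delta_pos": [0,0,-30],"claw": 22,"turn": 0},{"delta_pos": [0,0,-30],"claw": 22,"turn": 0},{"delta_pos": [0,0,-22],"claw": 22,"turn": 0},{"delta_pos": [0,0,0],"claw": 22,"turn": 0}])

```text
clock: 10.37
eef_pos: [499.7, -333.9, 338.4]
tcp_rot: [3.137, -0.006, 0.077]
contact_force: [-0.1, -0.3, 0.0]
opening: 0.255
grasp_force: 0.0
```

Emit:
step_arm(motion=[{"delta_pos": [10,-32,0],"claw": 85,"turn": 0},{"delta_pos": [10,-32,0],"claw": 85,"turn": 0},{"delta_pos": [10,-32,0],"claw": 85,"turn": 0},{"delta_pos": [10,-32,0],"claw": 85,"turn": 0},{"delta_pos": [10,-32,0],"claw": 85,"turn": 0},{"delta_pos": [10,-32,0],"claw": 85,"turn": 0},{"delta_pos": [10,-32,0],"claw": 85,"turn": 0},{"delta_pos": [10,-32,0],"claw": 85,"turn": 0}])

```text
clock: 11.03
eef_pos: [557.9, -69.8, 332.5]
tcp_rot: [-3.141, 0.001, 0.077]
contact_force: [0.4, -0.2, 0.3]
opening: 0.996
grasp_force: 0.0
```

Emit:
step_arm(motion=[{"delta_pos": [10,-32,0],"claw": 85,"turn": 0},{"delta_pos": [10,-32,0],"claw": 85,"turn": 0},{"delta_pos": [10,-32,0],"claw": 85,"turn": 0},{"delta_pos": [10,-32,0],"claw": 85,"turn": 0},{"delta_pos": [10,-32,0],"claw": 85,"turn": 0},{"delta_pos": [0,0,0],"claw": 85,"turn": 0},{"delta_pos": [0,0,0],"claw": 85,"turn": 0}])

```text
clock: 11.62
eef_pos: [595.5, 93.3, 332.1]
tcp_rot: [3.141, 0.001, 0.08]
contact_force: [-0.1, -1.2, -0.5]
opening: 0.997
grasp_force: 0.0
```

```bash
python3 - <<'E'
from h import *
st()
f=cap('wrist');import pickle;pickle.dump(f,open('w5.pkl','wb'))
cv2.imwrite('pics/w5.png',cv2.resize(f['img'],(800,600))[:,:,::-1])
E
```

```text
11.62 [595.55  93.28 332.1 ] rot [3.14 0.   0.08] F [-0.08 -1.21 -0.52] T [-0.01  0.07  0.02] op 0.997 gf 0.0 q6 1.644060748385733
```

View pics/w5.png

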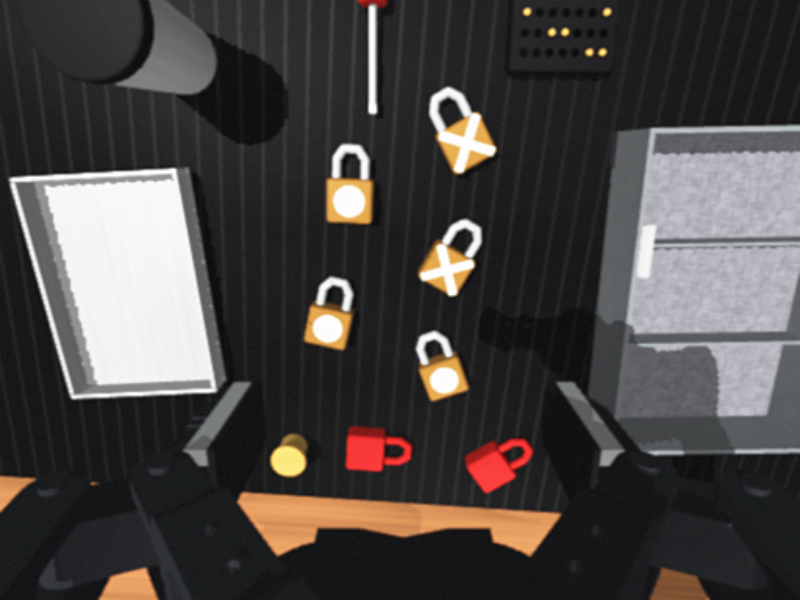

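Wrist view: sealed padlocks at (349,200), (328,326), (443,378). Taped ones at (466,142), (450,268). Reds at (366,450), (490,466), with the tray and open box either side.

```bash
cat >> h.py <<'E'
def locks(f):
    im=f['img'];h=cv2.cvtColor(im,cv2.COLOR_RGB2HSV)
    br=cv2.inRange(h,(12,120,90),(28,255,255)); wh=cv2.inRange(h,(0,0,170),(179,60,255))
    m=cv2.morphologyEx(br,cv2.MORPH_CLOSE,np.ones((11,11)))
    out=[]
    for c in cv2.findContours(m,cv2.RETR_EXTERNAL,cv2.CHAIN_APPROX_NONE)[0]:
        a=cv2.contourArea(c)
        if not 300<a<9000: continue
        hull=np.zeros_like(m);cv2.fillConvexPoly(hull,cv2.convexHull(c),1)
        e=cv2.erode(hull,np.ones((3,3)))
        ins=(wh>0)&(e>0)
        (hx,hy),(w,hh),_=cv2.minAreaRect(c)
        if ins.sum()<80: continue
        v,u=np.nonzero(ins);P=onz(f,u.mean(),v.mean(),22)
        near=cv2.dilate(hull,np.ones((7,7)))
        n,l,s,cc=cv2.connectedComponentsWithStats(((wh>0)&(near==0)).astype(np.uint8))
        # shackle blob: nearest component >20px whose centroid is 28-60 mm away
        best=None
        for i in range(1,n):
            if s[i,4]<25: continue
            Q=onz(f,*cc[i],11);d=np.linalg.norm((Q-P)[:2])
            if 22<d<58 and s[i,4]<2500 and (best is None or d<best[0]): best=(d,np.arctan2(Q[1]-P[1],Q[0]-P[0]))
        solid=ins.sum()/cv2.countNonZero(hull)
        out.append((hx/S,hy/S,P[:2],best,min(w,hh),solid)); print(np.array([hx/S,hy/S]),P[:2],'shackle d,ang',best,'size',(w,hh),'fill',round(solid,2))
    return out
E
python3 - <<'E'
from h import *
import pickle;f=pickle.load(open('w5.pkl','rb'));locks(f)
for u,v in[(12,179),(182,169),(224,391),(73,398)]: print('tray',onz(f,u*S,v*S,28)[:2])
E
```

```text
[442.27 376.02] [452.82  39.74] shackle d,ang (np.float64(39.446191897332184), np.float64(0.4427476701433059)) size (27.195587158203125, 26.87936019897461) fill 0.33
[327.41 324.96] [498.69 160.69] shackle d,ang (np.float64(39.47423751415379), np.float64(-0.14147909840559117)) size (28.032485961914062, 27.282957077026367) fill 0.33
[445.29 268.27] [568.39  49.37] shackle d,ang (np.float64(38.116279260981415), np.float64(-0.45650549606834717)) size (29.49775505065918, 27.611270904541016) fill 0.4
[348.44 200.78] [624.43 145.26] shackle d,ang (np.float64(38.38088517376519), np.float64(0.03912809525029471)) size (29.0, 30.0) fill 0.36
[465.52 142.66] [683.55  43.85] shackle d,ang (np.float64(38.67314297738089), np.float64(0.5786171222723809)) size (30.003746032714844, 32.50970458984375) fill 0.42
tray [620.24 444.24]
tray [640.96 292.79]
tray [424.28 262.11]
tray [404.04 416.45]
```

```bash
sed -i 's/^BC=.*/BC=np.array([565.5,-208.]);BY=0.09/' h.py && python3 - <<'E'
from h import *
go(452.8,39.7,180,.44)
E
```

```text
tool delta [-146.05   40.99  152.44] turn -0.362
```

Emit:
step_arm(motion=[{"delta_pos": [-29.2,8.2,28],"claw": 70,"turn": 0},{"delta_pos": [-29.2,8.2,28],"claw": 70,"turn": 0},{"delta_pos": [-29.2,8.2,28],"claw": 70,"turn": 0},{"delta_pos": [-29.2,8.2,28],"claw": 70,"turn": 0},{"delta_pos": [-29.2,8.2,28],"claw": 70,"turn": 0},{"delta_pos": [0,0,12],"claw": 70,"turn": -0.12},{"delta_pos": [0,0,0],"claw": 70,"turn": -0.12},{"delta_pos": [0,0,0],"claw": 70,"turn": -0.12}])

```text
clock: 12.33
eef_pos: [451.8, 38.2, 180.0]
tcp_rot: [-3.141, 0.002, 0.441]
contact_force: [0.3, 0.0, -0.1]
opening: 0.823
grasp_force: 0.0
```

```bash
python3 - <<'E'
from h import *
st();f=cap('wrist');r=locks(f);import pickle;pickle.dump(f,open('w6.pkl','wb'))
cv2.imwrite('pics/w6.png',f['img'][:,:,::-1])
go(452.8,39.7,11,.44)
E
```

```text
12.33 [451.78  38.18 179.98] rot [-3.14  0.    0.44] F [ 0.31  0.04 -0.11] T [ 0.02 -0.02  0.01] op 0.823 gf 0.0 q6 1.211538860340132
[400.78 271.09] [452.71  39.78] shackle d,ang (np.float64(38.05198946087726), np.float64(0.43126255939816494)) size (43.0, 43.0) fill 0.38
[462.59 113.64] [556.85  50.36] shackle d,ang (np.float64(38.46860942299321), np.float64(-0.3010850530604138)) size (59.64729309082031, 31.979778289794922) fill 0.36
[247.   115.44] [499.05 160.89] shackle d,ang (np.float64(38.15626724712323), np.float64(-0.1417079635159876)) size (56.57942581176758, 45.76277160644531) fill 0.36
tool delta [  1.1   -1.09 169.47] turn 0.01
```

Emit:
step_arm(motion=[{"delta_pos": [1.5,-1,25],"claw": 70,"turn": 0.01},{"delta_pos": [0,0,36],"claw": 70,"turn": 0},{"delta_pos": [0,0,36],"claw": 70,"turn": 0},{"delta_pos": [0,0,36],"claw": 70,"turn": 0},{"delta_pos": [0,0,22],"claw": 70,"turn": 0},{"delta_pos": [0,0,12],"claw": 70,"turn": 0},{"delta_pos": [0,0,0],"claw": 70,"turn": 0},{"delta_pos": [0,0,0],"claw": 70,"turn": 0}])

```text
clock: 13.05
eef_pos: [454.0, 40.6, 13.7]
tcp_rot: [-3.141, 0.001, 0.424]
contact_force: [-0.2, 1.2, 0.1]
opening: 0.821
grasp_force: 0.0
```

Emit:
step_arm(motion=[{"delta_pos": [0,0,0],"claw": 30,"turn": 0},{"delta_pos": [0,0,0],"claw": 30,"turn": 0},{"delta_pos": [0,0,0],"claw": 30,"turn": 0},{"delta_pos": [0,0,0],"claw": 30,"turn": 0},{"delta_pos": [0,0,0],"claw": 30,"turn": 0},{"delta_pos": [0,0,0],"claw": 30,"turn": 0},{"delta_pos": [0,0,0],"claw": 30,"turn": 0}], force=50)

```text
clock: 13.63
eef_pos: [455.5, 41.1, 15.3]
tcp_rot: [3.141, -0.002, 0.426]
contact_force: [-1.2, -2.2, 6.2]
opening: 0.482
grasp_force: 50.3
```

```bash
python3 - <<'E'
from h import *
st();x,y=box(-113,15);print(x,y)
s=sense()
# delta after lift of 150, expressed in current tool axes
go(x,y,180,.09)
E
```

```text
13.63 [455.45  41.15  15.34] rot [ 3.14 -0.    0.43] F [-1.22 -2.19  6.2 ] T [-0.49  0.16 -0.08] op 0.482 gf 50.3 q6 1.2317207973851472
451.6091629316745 -203.21698506419534
tool delta [-104.2   221.07 -164.67] turn 0.336
```

Emit:
step_arm(motion=[{"delta_pos": [0,0,-15],"claw": 30,"turn": 0},{"delta_pos": [0,0,-35],"claw": 30,"turn": 0},{"delta_pos": [0,0,-38],"claw": 30,"turn": 0},{"delta_pos": [0,0,-38],"claw": 30,"turn": 0},{"delta_pos": [0,0,-38],"claw": 30,"turn": 0},{"delta_pos": [-15,31.6,0],"claw": 30,"turn": 0},{"delta_pos": [-15,31.6,0],"claw": 30,"turn": 0},{"delta_pos": [-15,31.6,0],"claw": 30,"turn": 0}])

```text
clock: 14.3
eef_pos: [453.1, -64.5, 179.9]
tcp_rot: [3.139, -0.003, 0.429]
contact_force: [0.6, -1.3, -1.8]
opening: 0.484
grasp_force: 32.7
```

Emit:
step_arm(motion=[{"delta_pos": [-15,31.6,0],"claw": 30,"turn": 0},{"delta_pos": [-15,31.6,0],"claw": 30,"turn": 0},{"delta_pos": [-15,31.6,0],"claw": 30,"turn": 0},{"delta_pos": [-15,31.6,0],"claw": 30,"turn": 0.1},{"delta_pos": [0,0,0],"claw": 30,"turn": 0.12},{"delta_pos": [0,0,0],"claw": 30,"turn": 0.116},{"delta_pos": [0,0,0],"claw": 30,"turn": 0},{"delta_pos": [0,0,0],"claw": 30,"turn": 0}])

```text
clock: 14.97
eef_pos: [450.3, -203.6, 178.5]
tcp_rot: [3.141, -0.001, 0.094]
contact_force: [-0.4, 1.0, -2.4]
opening: 0.473
grasp_force: 57.3
```

```bash
python3 - <<'E'
from h import *
st();x,y=box(-113,15)
go(x,y,21,.09)
f=cap('wrist');cv2.imwrite('pics/w7.png',cv2.resize(f['img'],(800,600))[:,:,::-1])
for p in[(-49,96),(-49,-96),(49,96),(-146,96),(-150,100)]: print(p,np.array(proj(f,[*box(*p),66 if abs(p[0])>100 else 32]))/S)
E
```

```text
14.97 [ 450.26 -203.56  178.46] rot [ 3.14 -0.    0.09] F [-0.39  0.97 -2.36] T [-0.01 -0.    0.02] op 0.473 gf 57.3 q6 1.0491758944918663
tool delta [  1.27  -0.27 157.46] turn 0.004
(-49, 96) [259.49 169.53]
(-49, -96) [597.19 170.89]
(49, 96) [243.47 -30.04]
(-146, 96) [256.45 351.15]
(-150, 100) [249.93 357.73]
```

View pics/w7.png

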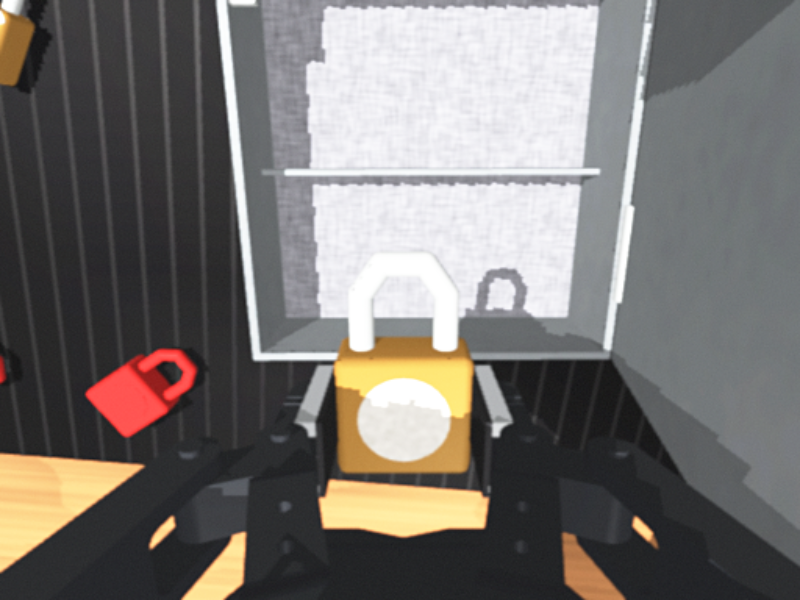

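Padlock 1 is held squarely over compartment 0, and the predicted rim and partition points match the picture (rim corner at (255,358)).

Emit:
step_arm(motion=[{"delta_pos": [1.3,0,30],"claw": 30,"turn": 0},{"delta_pos": [0,0,36],"claw": 30,"turn": 0},{"delta_pos": [0,0,36],"claw": 30,"turn": 0},{"delta_pos": [0,0,30],"claw": 30,"turn": 0},{"delta_pos": [0,0,17],"claw": 30,"turn": 0},{"delta_pos": [0,0,6],"claw": 30,"turn": 0},{"delta_pos": [0,0,0],"claw": 30,"turn": 0},{"delta_pos": [0,0,0],"claw": 30,"turn": 0}])

```text
clock: 15.68
eef_pos: [452.3, -203.4, 23.6]
tcp_rot: [3.141, -0.001, 0.093]
contact_force: [-0.1, -0.5, -1.2]
opening: 0.473
grasp_force: 57.2
```

```bash
python3 - <<'E'
from h import *
st()
E
```

```text
15.68 [ 452.34 -203.36   23.6 ] rot [ 3.14 -0.    0.09] F [-0.14 -0.47 -1.2 ] T [-0.01 -0.02 -0.02] op 0.473 gf 57.2 q6 1.0525060157193178
```

Emit:
step_arm(motion=[{"delta_pos": [0,0,3.5],"claw": 30,"turn": 0},{"delta_pos": [0,0,0],"claw": 30,"turn": 0},{"delta_pos": [0,0,0],"claw": 62,"turn": 0},{"delta_pos": [0,0,0],"claw": 62,"turn": 0},{"delta_pos": [0,0,0],"claw": 62,"turn": 0},{"delta_pos": [0,0,-15],"claw": 62,"turn": 0},{"delta_pos": [0,0,-30],"claw": 62,"turn": 0},{"delta_pos": [0,0,-40],"claw": 62,"turn": 0}])

```text
clock: 16.35
eef_pos: [450.0, -202.6, 103.6]
tcp_rot: [-3.139, 0.004, 0.091]
contact_force: [0.2, -0.1, -0.4]
opening: 0.729
grasp_force: 0.0
```

Emit:
step_arm(motion=[{"delta_pos": [0,0,-40],"claw": 70,"turn": 0},{"delta_pos": [0,0,-40],"claw": 70,"turn": 0},{"delta_pos": [0,0,0],"claw": 70,"turn": 0}])

```text
clock: 16.6
eef_pos: [455.5, -205.2, 192.0]
tcp_rot: [3.136, -0.01, 0.091]
contact_force: [2.6, -1.2, 0.7]
opening: 0.822
grasp_force: 0.0
```

```bash
python3 - <<'E'
from h import *
st();f=cap('wrist');locks(f);print('target',box(-113,15))
go(499,161,180,-.14)
E
```

```text
16.6 [ 455.52 -205.17  191.97] rot [ 3.14 -0.01  0.09] F [ 2.61 -1.2   0.73] T [ 0.03 -0.03 -0.02] op 0.822 gf 0.0 q6 1.0537963201109724
[399.22 281.25] [ 448.22 -204.53] shackle d,ang None size (38.0, 39.0) fill 0.42
target [ 451.61 -203.22]
tool delta [  77.59 -360.09    7.94] turn 0.231
```

Emit:
step_arm(motion=[{"delta_pos": [7.7,-36,0],"claw": 70,"turn": 0},{"delta_pos": [7.7,-36,0],"claw": 70,"turn": 0},{"delta_pos": [7.7,-36,0],"claw": 70,"turn": 0},{"delta_pos": [7.7,-36,0],"claw": 70,"turn": 0},{"delta_pos": [7.7,-36,0],"claw": 70,"turn": 0},{"delta_pos": [7.7,-36,0],"claw": 70,"turn": 0},{"delta_pos": [7.7,-36,0],"claw": 70,"turn": 0},{"delta_pos": [7.7,-36,0],"claw": 70,"turn": 0}])

```text
clock: 17.32
eef_pos: [486.2, 90.7, 183.5]
tcp_rot: [3.141, 0.001, 0.091]
contact_force: [0.9, -0.3, 1.0]
opening: 0.821
grasp_force: 0.0
```

Emit:
step_arm(motion=[{"delta_pos": [7.7,-36,0],"claw": 70,"turn": 0},{"delta_pos": [7.7,-36,0],"claw": 70,"turn": 0.11},{"delta_pos": [0,0,0],"claw": 70,"turn": 0.12},{"delta_pos": [0,0,0],"claw": 70,"turn": 0},{"delta_pos": [0,0,0],"claw": 70,"turn": 0}])

```text
clock: 17.73
eef_pos: [494.9, 161.9, 183.4]
tcp_rot: [3.14, 0.002, -0.135]
contact_force: [-0.2, -0.6, -0.3]
opening: 0.822
grasp_force: 0.0
```

```bash
python3 - <<'E'
from h import *
st();f=cap('wrist');r=locks(f)
q=min(r,key=lambda q:np.hypot(*(q[2]-[499,161])))
go(*q[2],11,q[3][1] if q[3] else -.14)
E
```

```text
17.73 [494.93 161.92 183.39] rot [ 3.14  0.   -0.13] F [-0.19 -0.58 -0.33] T [-0.03 -0.02  0.03] op 0.822 gf 0.0 q6 2.018953941617513
[403.12 267.19] [498.88 160.73] shackle d,ang (np.float64(37.4812275943689), np.float64(-0.1371677447735877)) size (40.0, 42.0) fill 0.36
[572.2  130.03] [567.71  49.29] shackle d,ang (np.float64(38.49980693449721), np.float64(-0.4481432102483008)) size (48.970577239990234, 48.028831481933594) fill 0.39
[400.17  45.39] [625.33 144.98] shackle d,ang (np.float64(30.416546812513353), np.float64(0.5119291055576696)) size (56.952796936035156, 49.06911849975586) fill 0.36
tool delta [  4.12  -0.04 172.59] turn 0.002
```

Emit:
step_arm(motion=[{"delta_pos": [2.5,0,25],"claw": 70,"turn": 0},{"delta_pos": [0,0,36],"claw": 70,"turn": 0},{"delta_pos": [0,0,36],"claw": 70,"turn": 0},{"delta_pos": [0,0,36],"claw": 70,"turn": 0},{"delta_pos": [0,0,26],"claw": 70,"turn": 0},{"delta_pos": [0,0,12],"claw": 70,"turn": 0},{"delta_pos": [0,0,0],"claw": 70,"turn": 0},{"delta_pos": [0,0,0],"claw": 70,"turn": 0}])

```text
clock: 18.45
eef_pos: [498.3, 161.0, 13.6]
tcp_rot: [3.141, 0.001, -0.139]
contact_force: [0.2, 0.3, 0.4]
opening: 0.819
grasp_force: 0.0
```

Emit:
step_arm(motion=[{"delta_pos": [0,0,0],"claw": 30,"turn": 0},{"delta_pos": [0,0,0],"claw": 30,"turn": 0},{"delta_pos": [0,0,0],"claw": 30,"turn": 0},{"delta_pos": [0,0,0],"claw": 30,"turn": 0},{"delta_pos": [0,0,0],"claw": 30,"turn": 0},{"delta_pos": [0,0,0],"claw": 30,"turn": 0}], force=60)

```text
clock: 18.95
eef_pos: [499.6, 162.0, 15.4]
tcp_rot: [-3.14, -0.003, -0.139]
contact_force: [-1.6, -1.4, 7.9]
opening: 0.474
grasp_force: 60.6
```

```bash
python3 - <<'E'
from h import *
st();x,y=box(-15,15);print(x,y)
go(x,y,180,.09)
E
```

```text
18.95 [499.57 162.04  15.36] rot [-3.14 -0.   -0.14] F [-1.57 -1.4   7.88] T [-0.27  0.14 -0.06] op 0.474 gf 60.6 q6 2.020729963637218
549.2125307668499 -194.40888724279026
tool delta [  98.97  345.94 -164.78] turn -0.229
```

Emit:
step_arm(motion=[{"delta_pos": [0,0,-15],"claw": 30,"turn": 0},{"delta_pos": [0,0,-35],"claw": 30,"turn": 0},{"delta_pos": [0,0,-38],"claw": 30,"turn": 0},{"delta_pos": [0,0,-38],"claw": 30,"turn": 0},{"delta_pos": [0,0,-38],"claw": 30,"turn": 0},{"delta_pos": [10,34.6,0],"claw": 30,"turn": 0},{"delta_pos": [10,34.6,0],"claw": 30,"turn": 0},{"delta_pos": [10,34.6,0],"claw": 30,"turn": 0}])

```text
clock: 19.62
eef_pos: [514.2, 54.2, 179.7]
tcp_rot: [-3.141, -0.004, -0.137]
contact_force: [0.9, -0.3, -2.3]
opening: 0.478
grasp_force: 61.7
```

Emit:
step_arm(motion=[{"delta_pos": [10,34.6,0],"claw": 30,"turn": 0},{"delta_pos": [10,34.6,0],"claw": 30,"turn": 0},{"delta_pos": [10,34.6,0],"claw": 30,"turn": 0},{"delta_pos": [10,34.6,0],"claw": 30,"turn": 0},{"delta_pos": [10,34.6,0],"claw": 30,"turn": 0},{"delta_pos": [10,34.6,0],"claw": 30,"turn": 0},{"delta_pos": [10,34.6,0],"claw": 30,"turn": -0.12},{"delta_pos": [0,0,0],"claw": 30,"turn": -0.11}])

```text
clock: 20.28
eef_pos: [550.5, -200.5, 179.0]
tcp_rot: [3.138, -0.003, 0.094]
contact_force: [0.0, -0.3, -1.5]
opening: 0.471
grasp_force: 61.7
```

Emit:
step_arm(motion=[{"delta_pos": [0,0,0],"claw": 30,"turn": 0},{"delta_pos": [0,0,0],"claw": 30,"turn": 0}])

```text
clock: 20.45
eef_pos: [548.9, -194.8, 178.0]
tcp_rot: [-3.141, -0.0, 0.087]
contact_force: [0.7, 0.3, -0.3]
opening: 0.475
grasp_force: 61.7
```

```bash
python3 - <<'E'
from h import *
st();x,y=box(-15,15)
go(x,y,20,.09)
E
```

```text
20.45 [ 548.94 -194.76  178.  ] rot [-3.14 -0.    0.09] F [ 0.72  0.28 -0.29] T [-0.03  0.03  0.  ] op 0.475 gf 61.7 q6 1.1402162661394064
tool delta [  0.24  -0.31 158.  ] turn -0.003
```

Emit:
step_arm(motion=[{"delta_pos": [0,0,30],"claw": 30,"turn": 0},{"delta_pos": [0,0,36],"claw": 30,"turn": 0},{"delta_pos": [0,0,36],"claw": 30,"turn": 0},{"delta_pos": [0,0,30],"claw": 30,"turn": 0},{"delta_pos": [0,0,18],"claw": 30,"turn": 0},{"delta_pos": [0,0,7],"claw": 30,"turn": 0},{"delta_pos": [0,0,0],"claw": 30,"turn": 0},{"delta_pos": [0,0,0],"claw": 30,"turn": 0}])

```text
clock: 21.12
eef_pos: [549.6, -193.7, 21.2]
tcp_rot: [3.142, -0.0, 0.089]
contact_force: [-0.2, -0.4, -1.4]
opening: 0.473
grasp_force: 61.7
```

Emit:
step_arm(motion=[{"delta_pos": [0,0,1],"claw": 30,"turn": 0},{"delta_pos": [0,0,0],"claw": 62,"turn": 0},{"delta_pos": [0,0,0],"claw": 62,"turn": 0},{"delta_pos": [0,0,0],"claw": 62,"turn": 0},{"delta_pos": [0,0,-20],"claw": 62,"turn": 0},{"delta_pos": [0,0,-35],"claw": 62,"turn": 0},{"delta_pos": [0,0,-40],"claw": 62,"turn": 0},{"delta_pos": [0,0,-40],"claw": 70,"turn": 0}])

```text
clock: 21.78
eef_pos: [548.6, -194.6, 155.6]
tcp_rot: [-3.141, 0.001, 0.09]
contact_force: [1.1, 0.1, 0.3]
opening: 0.816
grasp_force: 0.0
```

Emit:
step_arm(motion=[{"delta_pos": [0,0,-25],"claw": 70,"turn": 0},{"delta_pos": [0,0,0],"claw": 70,"turn": 0},{"delta_pos": [0,0,0],"claw": 70,"turn": 0}])

```text
clock: 22.03
eef_pos: [550.3, -195.2, 181.3]
tcp_rot: [3.14, -0.004, 0.09]
contact_force: [-0.8, -0.1, -0.7]
opening: 0.818
grasp_force: 0.0
```

```bash
python3 - <<'E'
from h import *
st();f=cap('wrist');locks(f);print('target',box(-15,15))
go(625,145,180,.04)
E
```

```text
22.03 [ 550.26 -195.18  181.28] rot [ 3.14 -0.    0.09] F [-0.77 -0.09 -0.72] T [-0.01  0.01 -0.03] op 0.818 gf 0.0 q6 1.1369502738376611
[402.34 414.84] [ 448.6  -204.59] shackle d,ang (np.float64(52.056348478403834), np.float64(-1.4831767124951776)) size (39.0, 37.0) fill 0.38
[401.56 276.56] [ 548.4  -195.01] shackle d,ang None size (40.0, 42.0) fill 0.4
[ 24.28 216.24] [566.1   40.59] shackle d,ang (np.float64(37.486021326281595), np.float64(-0.1567169042014284)) size (48.33799362182617, 47.63574981689453) fill 0.3
[73.14 26.91] [676.41  -1.64] shackle d,ang (np.float64(23.335635958746128), np.float64(1.2248515711309165)) size (36.24058532714844, 54.360870361328125) fill 0.24
target [ 549.21 -194.41]
tool delta [ 106.23 -331.53   -0.45] turn 0.051
```

Emit:
step_arm(motion=[{"delta_pos": [10.6,-33.2,0],"claw": 70,"turn": 0},{"delta_pos": [10.6,-33.2,0],"claw": 70,"turn": 0},{"delta_pos": [10.6,-33.2,0],"claw": 70,"turn": 0},{"delta_pos": [10.6,-33.2,0],"claw": 70,"turn": 0},{"delta_pos": [10.6,-33.2,0],"claw": 70,"turn": 0},{"delta_pos": [10.6,-33.2,0],"claw": 70,"turn": 0},{"delta_pos": [10.6,-33.2,0],"claw": 70,"turn": 0},{"delta_pos": [10.6,-33.2,0],"claw": 70,"turn": 0}])

```text
clock: 22.75
eef_pos: [608.5, 79.0, 177.1]
tcp_rot: [3.141, 0.004, 0.091]
contact_force: [0.1, 0.2, -0.3]
opening: 0.819
grasp_force: 0.0
```

Emit:
step_arm(motion=[{"delta_pos": [10.6,-33.2,0],"claw": 70,"turn": 0},{"delta_pos": [10.6,-33.2,0],"claw": 70,"turn": 0.05},{"delta_pos": [0,0,0],"claw": 70,"turn": 0},{"delta_pos": [0,0,0],"claw": 70,"turn": 0}])

```text
clock: 23.08
eef_pos: [623.7, 146.9, 177.0]
tcp_rot: [3.141, 0.003, 0.044]
contact_force: [-0.1, -0.9, 0.4]
opening: 0.823
grasp_force: 0.0
```

```bash
python3 - <<'E'
from h import *
st();f=cap('wrist');r=locks(f)
q=min(r,key=lambda q:np.hypot(*(q[2]-[625,145])))
go(*q[2],11,q[3][1] if q[3] else .04)
E
```

```text
23.08 [623.7  146.91 177.05] rot [3.14 0.   0.04] F [-0.13 -0.92  0.42] T [ 0.01 -0.04 -0.03] op 0.823 gf 0.0 q6 1.7561353801188602
[546.53 358.44] [571.25  48.64] shackle d,ang (np.float64(36.409187949092434), np.float64(-0.38291524548826283)) size (43.06698226928711, 38.96867752075195) fill 0.27
[403.91 273.44] [624.77 145.39] shackle d,ang (np.float64(37.900528354878425), np.float64(0.03677859023100334)) size (42.0, 43.0) fill 0.36
[635.67 184.48] [686.25   9.17] shackle d,ang (np.float64(36.757647896257524), np.float64(0.4197755975750312)) size (44.938270568847656, 55.70860290527344) fill 0.37
tool delta [  1.79   0.07 166.27] turn 0.006
```

Emit:
step_arm(motion=[{"delta_pos": [1,1,25],"claw": 70,"turn": 0.006},{"delta_pos": [0,0,36],"claw": 70,"turn": 0},{"delta_pos": [0,0,36],"claw": 70,"turn": 0},{"delta_pos": [0,0,36],"claw": 70,"turn": 0},{"delta_pos": [0,0,22],"claw": 70,"turn": 0},{"delta_pos": [0,0,9],"claw": 70,"turn": 0},{"delta_pos": [0,0,0],"claw": 70,"turn": 0},{"delta_pos": [0,0,0],"claw": 70,"turn": 0}])

```text
clock: 23.8
eef_pos: [625.8, 143.6, 15.6]
tcp_rot: [3.141, 0.001, 0.034]
contact_force: [-0.1, 0.0, -0.2]
opening: 0.821
grasp_force: 0.0
```

Emit:
step_arm(motion=[{"delta_pos": [0,0,0],"claw": 30,"turn": 0},{"delta_pos": [0,0,0],"claw": 30,"turn": 0},{"delta_pos": [0,0,0],"claw": 30,"turn": 0},{"delta_pos": [0,0,0],"claw": 30,"turn": 0},{"delta_pos": [0,0,0],"claw": 30,"turn": 0},{"delta_pos": [0,0,0],"claw": 30,"turn": 0}], force=60)

```text
clock: 24.3
eef_pos: [627.2, 144.7, 17.6]
tcp_rot: [-3.141, -0.003, 0.035]
contact_force: [-0.6, -1.2, 6.5]
opening: 0.474
grasp_force: 61.1
```

```bash
python3 - <<'E'
from h import *
st();x,y=box(83,15);print(x,y)
go(x,y,180,.09)
E
```

```text
24.3 [627.16 144.69  17.59] rot [-3.14 -0.    0.03] F [-0.6  -1.19  6.47] T [-0.19  0.09 -0.08] op 0.474 gf 61.1 q6 1.7605280166528883
646.8158986020254 -185.60078942138517
tool delta [   8.62  330.7  -162.52] turn -0.055
```

Emit:
step_arm(motion=[{"delta_pos": [0,0,-15],"claw": 30,"turn": 0},{"delta_pos": [0,0,-35],"claw": 30,"turn": 0},{"delta_pos": [0,0,-38],"claw": 30,"turn": 0},{"delta_pos": [0,0,-38],"claw": 30,"turn": 0},{"delta_pos": [0,0,-36],"claw": 30,"turn": 0},{"delta_pos": [1,33,0],"claw": 30,"turn": 0},{"delta_pos": [1,33,0],"claw": 30,"turn": 0},{"delta_pos": [1,33,0],"claw": 30,"turn": 0}])

```text
clock: 24.97
eef_pos: [632.7, 45.1, 179.7]
tcp_rot: [3.142, -0.003, 0.037]
contact_force: [0.3, -0.2, -3.3]
opening: 0.469
grasp_force: 61.4
```

Emit:
step_arm(motion=[{"delta_pos": [1,33,0],"claw": 30,"turn": 0},{"delta_pos": [1,33,0],"claw": 30,"turn": 0},{"delta_pos": [1,33,0],"claw": 30,"turn": 0},{"delta_pos": [1,33,0],"claw": 30,"turn": 0},{"delta_pos": [1,33,0],"claw": 30,"turn": 0},{"delta_pos": [1,33,0],"claw": 30,"turn": 0},{"delta_pos": [0,33,0],"claw": 30,"turn": -0.055},{"delta_pos": [0,0,0],"claw": 30,"turn": 0}])

```text
clock: 25.63
eef_pos: [646.4, -190.7, 178.6]
tcp_rot: [3.139, -0.002, 0.09]
contact_force: [-0.8, 0.1, -1.3]
opening: 0.475
grasp_force: 61.5
```

Emit:
step_arm(motion=[{"delta_pos": [0,0,0],"claw": 30,"turn": 0},{"delta_pos": [0,0,0],"claw": 30,"turn": 0}])

```text
clock: 25.8
eef_pos: [646.0, -184.7, 177.9]
tcp_rot: [-3.141, -0.0, 0.089]
contact_force: [0.3, 0.5, -2.0]
opening: 0.472
grasp_force: 61.5
```

```bash
python3 - <<'E'
from h import *
st();x,y=box(83,15)
go(x,y,22,.09)
E
```

```text
25.8 [ 646.05 -184.68  177.9 ] rot [-3.14 -0.    0.09] F [ 0.31  0.46 -2.04] T [ 0.   -0.04  0.  ] op 0.472 gf 61.5 q6 1.2010921775820032
tool delta [  0.62   1.03 155.9 ] turn -0.001
```

Emit:
step_arm(motion=[{"delta_pos": [0,1,30],"claw": 30,"turn": 0},{"delta_pos": [0,0,36],"claw": 30,"turn": 0},{"delta_pos": [0,0,36],"claw": 30,"turn": 0},{"delta_pos": [0,0,28],"claw": 30,"turn": 0},{"delta_pos": [0,0,17],"claw": 30,"turn": 0},{"delta_pos": [0,0,7],"claw": 30,"turn": 0},{"delta_pos": [0,0,0],"claw": 30,"turn": 0},{"delta_pos": [0,0,1],"claw": 30,"turn": 0}])

```text
clock: 26.47
eef_pos: [647.0, -184.7, 23.3]
tcp_rot: [3.141, -0.001, 0.091]
contact_force: [0.7, -1.2, -1.8]
opening: 0.471
grasp_force: 61.5
```

Emit:
step_arm(motion=[{"delta_pos": [0,0,0.5],"claw": 30,"turn": 0},{"delta_pos": [0,0,0],"claw": 62,"turn": 0},{"delta_pos": [0,0,0],"claw": 62,"turn": 0},{"delta_pos": [0,0,0],"claw": 62,"turn": 0},{"delta_pos": [0,0,-20],"claw": 62,"turn": 0},{"delta_pos": [0,0,-35],"claw": 62,"turn": 0},{"delta_pos": [0,0,-40],"claw": 62,"turn": 0},{"delta_pos": [0,0,-40],"claw": 70,"turn": 0}])

```text
clock: 27.13
eef_pos: [645.8, -185.9, 158.1]
tcp_rot: [-3.141, 0.001, 0.09]
contact_force: [0.8, -0.1, -0.1]
opening: 0.819
grasp_force: 0.0
```

Emit:
step_arm(motion=[{"delta_pos": [0,0,-25],"claw": 70,"turn": 0},{"delta_pos": [0,-35,0],"claw": 70,"turn": 0},{"delta_pos": [0,-35,0],"claw": 70,"turn": 0},{"delta_pos": [0,0,0],"claw": 70,"turn": 0},{"delta_pos": [0,0,0],"claw": 70,"turn": 0}])

```text
clock: 27.55
eef_pos: [640.0, -114.9, 182.5]
tcp_rot: [3.141, -0.001, 0.092]
contact_force: [0.6, -0.1, -0.3]
opening: 0.82
grasp_force: 0.0
```

```bash
python3 - <<'E'
from h import *
st();f=cap('wrist');r=locks(f);print('target',box(83,15))
cv2.imwrite('pics/w8.png',cv2.resize(f['img'],(800,600))[:,:,::-1])
go(686,9,180,.42)
E
```

```text
27.55 [ 640.02 -114.86  182.48] rot [ 3.14 -0.    0.09] F [ 0.57 -0.11 -0.29] T [0.01 0.   0.04] op 0.82 gf 0.0 q6 1.2987592644744972
[496.14 514.87] [ 454.17 -206.71] shackle d,ang (np.float64(36.45158127661456), np.float64(0.9212472537688334)) size (39.77755355834961, 29.6329402923584) fill 0.33
[494.53 407.81] [ 547.26 -192.28] shackle d,ang (np.float64(32.368659567631305), np.float64(-0.4234300610889418)) size (38.0, 27.0) fill 0.39
[154.53 352.66] [570.59  46.95] shackle d,ang (np.float64(36.24422954677004), np.float64(-0.3846824506756198)) size (46.0629997253418, 42.48529052734375) fill 0.4
[513.28 276.56] [ 643.95 -187.03] shackle d,ang (np.float64(40.20078568118062), np.float64(-3.0773427503321207)) size (40.0, 45.0) fill 0.39
[210.25 183.81] [685.39   7.8 ] shackle d,ang (np.float64(38.63028125822678), np.float64(0.47003948607638185)) size (46.908992767333984, 49.24428939819336) fill 0.43
target [ 646.82 -185.6 ]
tool delta [  57.01 -120.27    2.25] turn -0.329
```

View pics/w8.png

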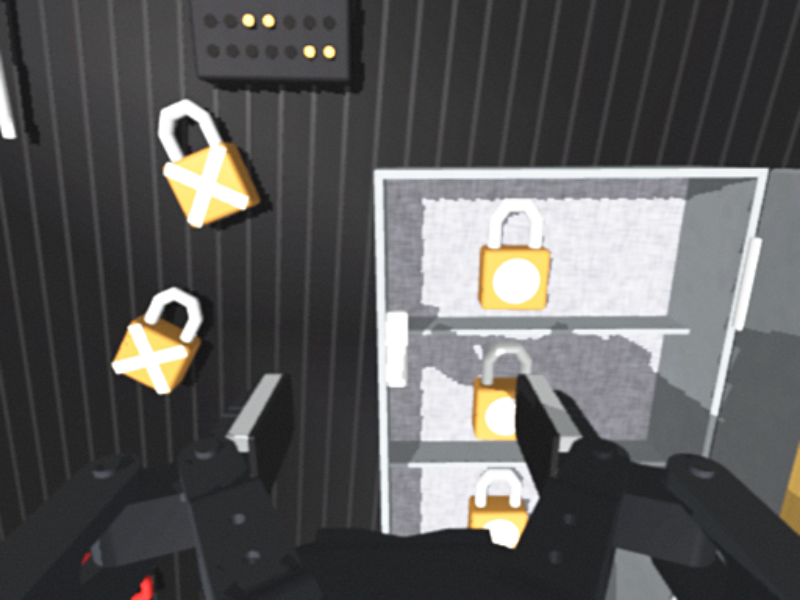

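The three sealed padlocks lie flat, one per compartment, at (515,278), (503,407), (497,510). The taped ones are at (210,185), the one that was knocked aside, and (155,353).

Emit:
step_arm(motion=[{"delta_pos": [14.2,-30,0],"claw": 70,"turn": 0},{"delta_pos": [14.2,-30,0],"claw": 70,"turn": 0},{"delta_pos": [14.2,-30,0],"claw": 70,"turn": 0},{"delta_pos": [14.2,-30,0],"claw": 70,"turn": -0.12},{"delta_pos": [0,0,0],"claw": 70,"turn": -0.12},{"delta_pos": [0,0,0],"claw": 70,"turn": -0.12},{"delta_pos": [0,0,0],"claw": 70,"turn": 0},{"delta_pos": [0,0,0],"claw": 70,"turn": 0}])

```text
clock: 28.27
eef_pos: [686.0, 7.3, 181.6]
tcp_rot: [3.141, 0.0, 0.445]
contact_force: [-0.6, 0.2, 0.3]
opening: 0.815
grasp_force: 0.0
```

```bash
python3 - <<'E'
from h import *
st();f=cap('wrist');r=locks(f)
q=min(r,key=lambda q:np.hypot(*(q[2]-[686,8])))
go(*q[2],11,q[3][1] if q[3] else .04)
E
```

```text
28.27 [686.04   7.34 181.57] rot [3.14 0.   0.45] F [-0.58  0.23  0.32] T [0.06 0.   0.04] op 0.815 gf 0.0 q6 1.134364959060626
[624.22 428.91] [ 647.53 -189.47] shackle d,ang (np.float64(53.686365491513186), np.float64(1.715038673861816)) size (44.09865951538086, 28.56705665588379) fill 0.34
[277.34 394.53] [577.32  49.9 ] shackle d,ang (np.float64(31.586298670962083), np.float64(-0.5961822487621439)) size (43.84062194824219, 41.01219177246094) fill 0.29
[400.   273.44] [686.05   8.57] shackle d,ang (np.float64(36.99714611027635), np.float64(0.4587990333598285)) size (42.0, 44.0) fill 0.48
tool delta [  0.71  -1.16 170.66] turn -0.014
```

Emit:
step_arm(motion=[{"delta_pos": [0,-1,25],"claw": 70,"turn": -0.014},{"delta_pos": [0,0,36],"claw": 70,"turn": 0},{"delta_pos": [0,0,36],"claw": 70,"turn": 0},{"delta_pos": [0,0,36],"claw": 70,"turn": 0},{"delta_pos": [0,0,24],"claw": 70,"turn": 0},{"delta_pos": [0,0,11],"claw": 70,"turn": 0},{"delta_pos": [0,0,0],"claw": 70,"turn": 0},{"delta_pos": [0,0,0],"claw": 70,"turn": 0}])

```text
clock: 28.98
eef_pos: [685.8, 8.8, 14.4]
tcp_rot: [3.142, -0.0, 0.462]
contact_force: [-0.1, -0.5, 1.3]
opening: 0.818
grasp_force: 0.0
```

Emit:
step_arm(motion=[{"delta_pos": [0,0,0],"claw": 30,"turn": 0},{"delta_pos": [0,0,0],"claw": 30,"turn": 0},{"delta_pos": [0,0,0],"claw": 30,"turn": 0},{"delta_pos": [0,0,0],"claw": 30,"turn": 0},{"delta_pos": [0,0,0],"claw": 30,"turn": 0},{"delta_pos": [0,0,0],"claw": 30,"turn": 0}], force=60)

```text
clock: 29.48
eef_pos: [687.1, 9.2, 16.4]
tcp_rot: [3.14, -0.003, 0.464]
contact_force: [-0.5, -1.1, 7.3]
opening: 0.475
grasp_force: 61.8
```

```bash
cat >>h.py <<'E'
def tray(x,y):
    c,s=np.cos(.13),np.sin(.13);return np.array([522.7,356.5])+np.array([c*x-s*y,s*x+c*y])
E
python3 - <<'E'
from h import *
st();x,y=tray(25,0);print(x,y,tray(-70,0))
go(x,y,180,.13)
E
```

```text
29.48 [687.11   9.15  16.36] rot [ 3.14 -0.    0.46] F [-0.52 -1.05  7.29] T [-0.11  0.12 -0.02] op 0.475 gf 61.8 q6 1.1185125676447958
547.4890473428698 359.7408535654924 [453.29 347.43]
tool delta [  32.44 -375.73 -164.2 ] turn 0.334
```

Emit:
step_arm(motion=[{"delta_pos": [0,0,-15],"claw": 30,"turn": 0},{"delta_pos": [0,0,-35],"claw": 30,"turn": 0},{"delta_pos": [0,0,-38],"claw": 30,"turn": 0},{"delta_pos": [0,0,-38],"claw": 30,"turn": 0},{"delta_pos": [0,0,-38],"claw": 30,"turn": 0},{"delta_pos": [3,-34.2,0],"claw": 30,"turn": 0},{"delta_pos": [3,-34.2,0],"claw": 30,"turn": 0},{"delta_pos": [3,-34.2,0],"claw": 30,"turn": 0}])

```text
clock: 30.15
eef_pos: [647.5, 105.7, 180.7]
tcp_rot: [3.141, -0.003, 0.462]
contact_force: [0.4, 0.9, -1.6]
opening: 0.474
grasp_force: 61.1
```

Emit:
step_arm(motion=[{"delta_pos": [3,-34.2,0],"claw": 30,"turn": 0},{"delta_pos": [3,-34.2,0],"claw": 30,"turn": 0},{"delta_pos": [3,-34.2,0],"claw": 30,"turn": 0},{"delta_pos": [3,-34.2,0],"claw": 30,"turn": 0},{"delta_pos": [3,-34.2,0],"claw": 30,"turn": 0},{"delta_pos": [3,-34.2,0],"claw": 30,"turn": 0},{"delta_pos": [3,-34.2,0],"claw": 30,"turn": 0},{"delta_pos": [3,-34.2,0],"claw": 30,"turn": 0.1}])

```text
clock: 30.82
eef_pos: [545.8, 362.0, 179.6]
tcp_rot: [-3.141, -0.001, 0.365]
contact_force: [0.6, -0.4, -1.4]
opening: 0.474
grasp_force: 61.1
```

Emit:
step_arm(motion=[{"delta_pos": [0,0,0],"claw": 30,"turn": 0.12},{"delta_pos": [0,0,0],"claw": 30,"turn": 0.11},{"delta_pos": [0,0,0],"claw": 30,"turn": 0},{"delta_pos": [0,0,0],"claw": 30,"turn": 0}])

```text
clock: 31.15
eef_pos: [546.5, 360.5, 179.0]
tcp_rot: [-3.141, -0.001, 0.137]
contact_force: [0.8, 0.1, -1.7]
opening: 0.473
grasp_force: 61.2
```

```bash
python3 - <<'E'
from h import *
st();x,y=tray(25,0)
f=cap('wrist');h=cv2.cvtColor(f['img'],cv2.COLOR_RGB2GRAY)
go(x,y,21.5,.13)
E
```

```text
31.15 [546.54 360.54 178.98] rot [-3.14 -0.    0.14] F [ 0.81  0.1  -1.74] T [ 0.02 -0.03  0.01] op 0.473 gf 61.2 q6 2.0142245844306035
tool delta [  0.58   0.69 157.3 ] turn 0.007
```

Emit:
step_arm(motion=[{"delta_pos": [0,0,30],"claw": 30,"turn": 0},{"delta_pos": [0,0,36],"claw": 30,"turn": 0},{"delta_pos": [0,0,36],"claw": 30,"turn": 0},{"delta_pos": [0,0,29],"claw": 30,"turn": 0},{"delta_pos": [0,0,18],"claw": 30,"turn": 0},{"delta_pos": [0,0,7],"claw": 30,"turn": 0},{"delta_pos": [0,0,0],"claw": 30,"turn": 0},{"delta_pos": [0,0,1],"claw": 30,"turn": 0}])

```text
clock: 31.87
eef_pos: [547.4, 360.3, 21.8]
tcp_rot: [-3.141, -0.001, 0.135]
contact_force: [0.7, 0.2, -0.8]
opening: 0.473
grasp_force: 61.2
```

Emit:
step_arm(motion=[{"delta_pos": [0,0,0.5],"claw": 30,"turn": 0},{"delta_pos": [0,0,0],"claw": 62,"turn": 0},{"delta_pos": [0,0,0],"claw": 62,"turn": 0},{"delta_pos": [0,0,0],"claw": 62,"turn": 0},{"delta_pos": [0,0,-20],"claw": 62,"turn": 0},{"delta_pos": [0,0,-35],"claw": 62,"turn": 0},{"delta_pos": [0,0,-40],"claw": 62,"turn": 0},{"delta_pos": [0,0,-40],"claw": 70,"turn": 0}])

```text
clock: 32.53
eef_pos: [546.2, 360.1, 156.6]
tcp_rot: [3.141, 0.001, 0.134]
contact_force: [1.2, 0.8, 0.8]
opening: 0.817
grasp_force: 0.0
```

Emit:
step_arm(motion=[{"delta_pos": [0,0,-25],"claw": 70,"turn": 0},{"delta_pos": [0,0,0],"claw": 70,"turn": 0},{"delta_pos": [0,0,0],"claw": 70,"turn": 0}])

```text
clock: 32.78
eef_pos: [547.6, 361.1, 182.7]
tcp_rot: [-3.14, -0.004, 0.134]
contact_force: [-0.4, -0.2, -1.0]
opening: 0.816
grasp_force: 0.0
```

```bash
python3 - <<'E'
from h import *
st();f=cap('wrist');r=locks(f)
go(568.5,48.5,180,-.44)
E
```

```text
32.78 [547.63 361.12 182.72] rot [-3.14 -0.    0.13] F [-0.42 -0.2  -0.96] T [-0.    0.01 -0.  ] op 0.816 gf 0.0 q6 2.0174079435595247
[404.69 278.12] [546.38 359.51] shackle d,ang None size (40.0, 40.0) fill 0.41
tool delta [-20.04 312.08   0.7 ] turn 0.574
```

Emit:
step_arm(motion=[{"delta_pos": [-2.2,35,0],"claw": 70,"turn": 0},{"delta_pos": [-2.2,35,0],"claw": 70,"turn": 0},{"delta_pos": [-2.2,35,0],"claw": 70,"turn": 0},{"delta_pos": [-2.2,35,0],"claw": 70,"turn": 0},{"delta_pos": [-2.2,35,0],"claw": 70,"turn": 0},{"delta_pos": [-2.2,35,0],"claw": 70,"turn": 0},{"delta_pos": [-2.2,35,0],"claw": 70,"turn": 0},{"delta_pos": [-2.2,35,0],"claw": 70,"turn": 0}])

```text
clock: 33.5
eef_pos: [565.3, 78.8, 178.6]
tcp_rot: [-3.142, 0.003, 0.134]
contact_force: [0.4, 1.4, 0.3]
opening: 0.819
grasp_force: 0.0
```

Emit:
step_arm(motion=[{"delta_pos": [-2.2,32,0],"claw": 70,"turn": 0.1},{"delta_pos": [0,0,0],"claw": 70,"turn": 0.12},{"delta_pos": [0,0,0],"claw": 70,"turn": 0.12},{"delta_pos": [0,0,0],"claw": 70,"turn": 0.12},{"delta_pos": [0,0,0],"claw": 70,"turn": 0.11},{"delta_pos": [0,0,0],"claw": 70,"turn": 0},{"delta_pos": [0,0,0],"claw": 70,"turn": 0}])

```text
clock: 34.08
eef_pos: [567.8, 48.5, 179.0]
tcp_rot: [3.14, 0.002, -0.433]
contact_force: [0.6, 0.5, -0.5]
opening: 0.818
grasp_force: 0.0
```

```bash
python3 - <<'E'
from h import *
st();f=cap('wrist');r=locks(f)
q=min(r,key=lambda q:np.hypot(*(q[2]-[568.5,48.5])))
go(*q[2],11,q[3][1] if q[3] else -.44)
E
```

```text
34.08 [567.8   48.54 179.  ] rot [ 3.14  0.   -0.43] F [ 0.57  0.53 -0.49] T [-0.04  0.03 -0.01] op 0.818 gf 0.0 q6 2.086068826137239
[ 31.07 474.06] [545.03 360.4 ] shackle d,ang (np.float64(51.74082292134559), np.float64(2.1510294575383395)) size (37.22335433959961, 50.779109954833984) fill 0.32
[401.56 275.  ] [568.6   48.61] shackle d,ang (np.float64(36.744908999395925), np.float64(-0.44277053461715316)) size (42.0, 44.0) fill 0.46
[767.97 137.5 ] [ 550.6 -189.9] shackle d,ang (np.float64(50.109700102633326), np.float64(2.888163864315397)) size (54.0, 39.0) fill 0.22
tool delta [  0.83  -0.43 168.29] turn 0.011
```

Emit:
step_arm(motion=[{"delta_pos": [0,0,25],"claw": 70,"turn": 0.01},{"delta_pos": [0,0,36],"claw": 70,"turn": 0},{"delta_pos": [0,0,36],"claw": 70,"turn": 0},{"delta_pos": [0,0,36],"claw": 70,"turn": 0},{"delta_pos": [0,0,23],"claw": 70,"turn": 0},{"delta_pos": [0,0,10],"claw": 70,"turn": 0},{"delta_pos": [0,0,0],"claw": 70,"turn": 0},{"delta_pos": [0,0,0],"claw": 70,"turn": 0}])

```text
clock: 34.8
eef_pos: [568.8, 48.7, 14.6]
tcp_rot: [3.141, 0.0, -0.445]
contact_force: [0.1, 0.9, 0.2]
opening: 0.823
grasp_force: 0.0
```

Emit:
step_arm(motion=[{"delta_pos": [0,0,0],"claw": 30,"turn": 0},{"delta_pos": [0,0,0],"claw": 30,"turn": 0},{"delta_pos": [0,0,0],"claw": 30,"turn": 0},{"delta_pos": [0,0,0],"claw": 30,"turn": 0},{"delta_pos": [0,0,0],"claw": 30,"turn": 0},{"delta_pos": [0,0,0],"claw": 30,"turn": 0}], force=60)

```text
clock: 35.3
eef_pos: [570.0, 48.7, 16.4]
tcp_rot: [-3.14, -0.003, -0.446]
contact_force: [-0.4, -0.2, 6.9]
opening: 0.473
grasp_force: 60.9
```

```bash
python3 - <<'E'
from h import *
st();x,y=tray(-70,0)
go(x,y,180,.13)
E
```

```text
35.3 [570.01  48.71  16.39] rot [-3.14 -0.   -0.45] F [-0.4  -0.19  6.93] T [-0.03  0.12  0.03] op 0.473 gf 60.9 q6 2.099266931602218
tool delta [-233.66 -219.45 -163.91] turn -0.576
```

Emit:
step_arm(motion=[{"delta_pos": [0,0,-15],"claw": 30,"turn": 0},{"delta_pos": [0,0,-35],"claw": 30,"turn": 0},{"delta_pos": [0,0,-38],"claw": 30,"turn": 0},{"delta_pos": [0,0,-38],"claw": 30,"turn": 0},{"delta_pos": [0,0,-38],"claw": 30,"turn": 0},{"delta_pos": [-26,-24.4,0],"claw": 30,"turn": 0},{"delta_pos": [-26,-24.4,0],"claw": 30,"turn": 0},{"delta_pos": [-26,-24.4,0],"claw": 30,"turn": 0}])

```text
clock: 35.97
eef_pos: [530.0, 149.1, 180.6]
tcp_rot: [-3.139, -0.003, -0.448]
contact_force: [0.9, 0.6, -2.4]
opening: 0.472
grasp_force: 61.6
```

Emit:
step_arm(motion=[{"delta_pos": [-26,-24.4,0],"claw": 30,"turn": 0},{"delta_pos": [-26,-24.4,0],"claw": 30,"turn": 0},{"delta_pos": [-26,-24.4,0],"claw": 30,"turn": 0},{"delta_pos": [-26,-24.4,0],"claw": 30,"turn": 0},{"delta_pos": [-26,-24.4,0],"claw": 30,"turn": 0},{"delta_pos": [-26,-24.4,0],"claw": 30,"turn": -0.1},{"delta_pos": [0,0,0],"claw": 30,"turn": -0.12},{"delta_pos": [0,0,0],"claw": 30,"turn": -0.12}])

```text
clock: 36.63
eef_pos: [451.4, 349.8, 179.4]
tcp_rot: [-3.14, -0.001, -0.097]
contact_force: [-0.1, -0.4, -1.9]
opening: 0.475
grasp_force: 61.6
```

Emit:
step_arm(motion=[{"delta_pos": [0,0,0],"claw": 30,"turn": -0.12},{"delta_pos": [0,0,0],"claw": 30,"turn": -0.116},{"delta_pos": [0,0,0],"claw": 30,"turn": 0},{"delta_pos": [0,0,0],"claw": 30,"turn": 0}])

```text
clock: 36.97
eef_pos: [452.4, 347.7, 179.2]
tcp_rot: [-3.141, -0.001, 0.126]
contact_force: [-0.2, 0.4, -1.2]
opening: 0.473
grasp_force: 61.6
```

```bash
python3 - <<'E'
from h import *
st();x,y=tray(-70,0)
go(x,y,21.5,.13)
E
```

```text
36.97 [452.36 347.72 179.15] rot [-3.14 -0.    0.13] F [-0.22  0.37 -1.22] T [ 0.04 -0.01 -0.03] op 0.473 gf 61.6 q6 2.097156005285483
tool delta [  0.74   0.49 157.65] turn -0.004
```

Emit:
step_arm(motion=[{"delta_pos": [0,0,30],"claw": 30,"turn": 0},{"delta_pos": [0,0,36],"claw": 30,"turn": 0},{"delta_pos": [0,0,36],"claw": 30,"turn": 0},{"delta_pos": [0,0,29],"claw": 30,"turn": 0},{"delta_pos": [0,0,18],"claw": 30,"turn": 0},{"delta_pos": [0,0,7],"claw": 30,"turn": 0},{"delta_pos": [0,0,0],"claw": 30,"turn": 0},{"delta_pos": [0,0,1],"claw": 30,"turn": 0}])

```text
clock: 37.63
eef_pos: [452.9, 347.9, 22.0]
tcp_rot: [-3.141, -0.001, 0.127]
contact_force: [-0.2, 1.0, -1.7]
opening: 0.473
grasp_force: 62.9
```

Emit:
step_arm(motion=[{"delta_pos": [0,0,0.5],"claw": 30,"turn": 0},{"delta_pos": [0,0,0],"claw": 62,"turn": 0},{"delta_pos": [0,0,0],"claw": 62,"turn": 0},{"delta_pos": [0,0,0],"claw": 62,"turn": 0},{"delta_pos": [0,0,-20],"claw": 62,"turn": 0},{"delta_pos": [0,0,-35],"claw": 62,"turn": 0},{"delta_pos": [0,0,-40],"claw": 62,"turn": 0},{"delta_pos": [0,0,-40],"claw": 40,"turn": 0}])

```text
clock: 38.3
eef_pos: [451.9, 347.4, 157.3]
tcp_rot: [3.141, 0.001, 0.13]
contact_force: [0.3, 0.4, -0.8]
opening: 0.601
grasp_force: 0.0
```

Emit:
step_arm(motion=[{"delta_pos": [0,0,-35],"claw": 40,"turn": 0},{"delta_pos": [0,0,-40],"claw": 40,"turn": 0},{"delta_pos": [0,0,-40],"claw": 40,"turn": 0},{"delta_pos": [0,0,-40],"claw": 40,"turn": 0},{"delta_pos": [0,0,0],"claw": 40,"turn": 0},{"delta_pos": [0,0,0],"claw": 40,"turn": 0}])

```text
clock: 38.8
eef_pos: [453.4, 348.5, 314.1]
tcp_rot: [-3.139, -0.005, 0.13]
contact_force: [0.3, -0.2, -0.2]
opening: 0.469
grasp_force: 0.0
```

```bash
python3 - <<'E'
from h import *
st();f=cap('wrist');r=locks(f);print(tray(-70,0),tray(25,0))
f=cap('scene');import pickle;pickle.dump(f,open('s9.pkl','wb'));cv2.imwrite('pics/s9.png',cv2.resize(f['img'],(800,600))[:,:,::-1])
go(501,-300,338,.077)
E
```

```text
38.8 [453.36 348.5  314.11] rot [-3.14 -0.01  0.13] F [ 0.28 -0.22 -0.16] T [ 0.04  0.03 -0.01] op 0.469 gf 0.0 q6 2.093929384755042
[404.69 245.31] [451.68 347.05] shackle d,ang None size (28.0, 28.0) fill 0.43
[404.69 132.81] [545.91 359.31] shackle d,ang None size (30.0, 30.0) fill 0.42
[453.29 347.43] [547.49 359.74]
tool delta [-35.02 648.27 -27.42] turn 0.053
```

View pics/s9.png

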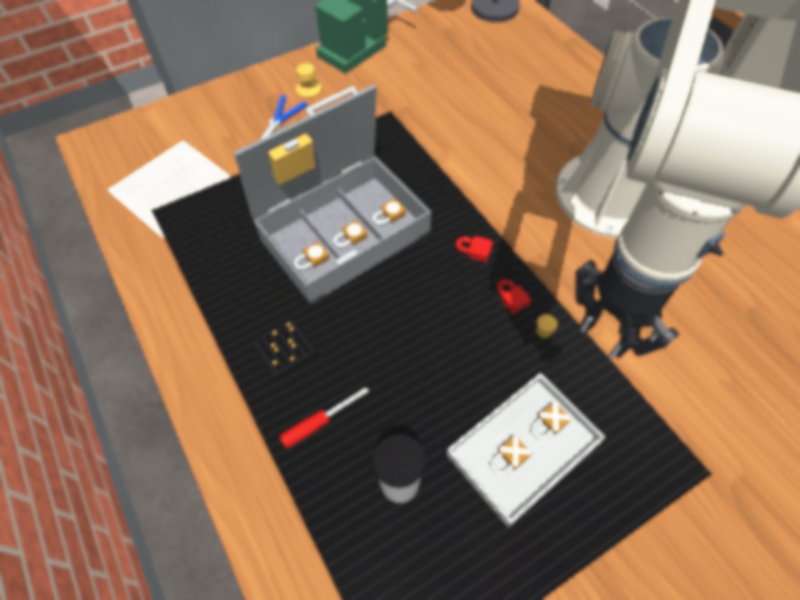

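All padlocks are placed: sealed at (315,253), (353,231), (392,208), taped in the tray at (515,452), (554,417). The lid is upright with its bar at (333,100).

Emit:
step_arm(motion=[{"delta_pos": [-2,37,-13],"claw": 40,"turn": 0},{"delta_pos": [-2,37,-13],"claw": 40,"turn": 0},{"delta_pos": [-2,37.8,0],"claw": 40,"turn": 0},{"delta_pos": [-2,37.8,0],"claw": 40,"turn": 0},{"delta_pos": [-2,37.8,0],"claw": 40,"turn": 0},{"delta_pos": [-2,37.8,0],"claw": 40,"turn": 0},{"delta_pos": [-2,37.8,0],"claw": 40,"turn": 0},{"delta_pos": [-2,37.8,0],"claw": 40,"turn": 0}])

```text
clock: 39.57
eef_pos: [474.3, 45.5, 335.1]
tcp_rot: [-3.141, 0.003, 0.13]
contact_force: [1.9, 0.2, -0.2]
opening: 0.47
grasp_force: 0.0
```

Emit:
step_arm(motion=[{"delta_pos": [-2,37.8,0],"claw": 40,"turn": 0},{"delta_pos": [-2,37.8,0],"claw": 40,"turn": 0},{"delta_pos": [-2,37.8,0],"claw": 40,"turn": 0},{"delta_pos": [-2,37.8,0],"claw": 40,"turn": 0},{"delta_pos": [-2,37.8,0],"claw": 40,"turn": 0},{"delta_pos": [-2,37.8,0],"claw": 40,"turn": 0},{"delta_pos": [-2,37.8,0],"claw": 40,"turn": 0},{"delta_pos": [-2,37.8,0],"claw": 40,"turn": 0}])

```text
clock: 40.23
eef_pos: [497.6, -256.2, 334.8]
tcp_rot: [-3.14, 0.003, 0.129]
contact_force: [0.6, -0.4, -0.4]
opening: 0.468
grasp_force: 0.0
```

Emit:
step_arm(motion=[{"delta_pos": [-2,37.8,0],"claw": 40,"turn": 0.05},{"delta_pos": [0,0,0],"claw": 40,"turn": 0},{"delta_pos": [0,0,0],"claw": 40,"turn": 0}])

```text
clock: 40.48
eef_pos: [500.6, -293.7, 334.4]
tcp_rot: [-3.139, 0.003, 0.077]
contact_force: [0.4, -0.0, -0.3]
opening: 0.462
grasp_force: 0.0
```

```bash
python3 - <<'E'
from h import *
st();f=cap('wrist');import pickle;pickle.dump(f,open('w10.pkl','wb'))
cv2.imwrite('pics/w10.png',cv2.resize(f['img'],(800,600))[:,:,::-1])
print(np.array(proj(f,[501,-335,239]))/S);go(501,-335,338,.077)
E
```

```text
40.48 [ 500.61 -293.65  334.39] rot [-3.14  0.    0.08] F [ 0.38 -0.04 -0.29] T [-0.02 -0.01 -0.01] op 0.462 gf 0.0 q6 0.9609136267129813
[483.85 311.63]
tool delta [-3.03 42.53 -3.33] turn 0.001
```

View pics/w10.png

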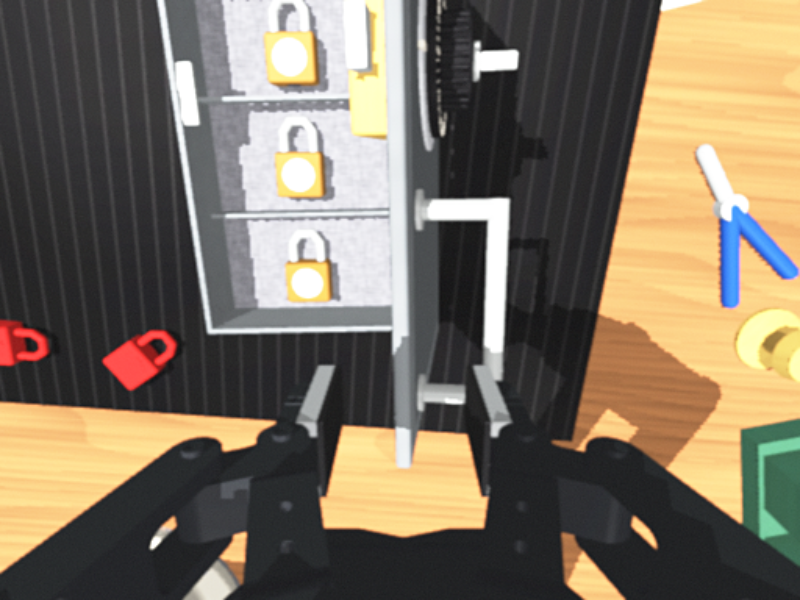

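The wrist view shows the lid edge-on at column 403, the handle bar at column 497 (rows 200–370), and the three padlocks flat in the box.

```bash
python3 - <<'E'
from h import *
import pickle;f=pickle.load(open('w10.pkl','rb'))
for u,v in((498,215),(496.5,300),(494,365)): print(onz(f,u*S,v*S,239))
print('lid edge',onz(f,403*S,460*S,265))
print(box(-75,-122))
E
```

```text
[ 549.8 -335.6  239. ]
[ 507.62 -340.57  239.  ]
[ 472.06 -344.04  239.  ]
lid edge [ 428.92 -299.47  265.  ]
[ 501.77 -336.25]
```

Emit:
step_arm(motion=[{"delta_pos": [-1.6,23,0],"claw": 28,"turn": -0.013},{"delta_pos": [-1.6,23,0],"claw": 28,"turn": 0},{"delta_pos": [0,0,0],"claw": 28,"turn": 0},{"delta_pos": [0,0,0],"claw": 28,"turn": 0},{"delta_pos": [0,0,20],"claw": 28,"turn": 0},{"delta_pos": [0,0,15],"claw": 28,"turn": 0},{"delta_pos": [0,0,0],"claw": 28,"turn": 0}])

```text
clock: 41.12
eef_pos: [501.0, -335.6, 298.6]
tcp_rot: [-3.138, 0.004, 0.094]
contact_force: [-1.3, 0.4, -1.4]
opening: 0.325
grasp_force: 0.0
```

```bash
python3 - <<'E'
from h import *
st();f=cap('wrist');go(501,-339.5,231,.09)
import pickle;pickle.dump(f,open('w11.pkl','wb'))
im=f['img'];g=cv2.cvtColor(im,cv2.COLOR_RGB2GRAY).astype(int)
for v in(190,200,210,220): print(v,g[v,225:330:3])
print([proj(f,[501,-339.5,z]) for z in(299,239)])
E
```

```text
41.12 [ 501.02 -335.64  298.6 ] rot [-3.14  0.    0.09] F [-1.33  0.41 -1.39] T [ 0.05  0.01 -0.02] op 0.325 gf 0.0 q6 0.8833755871427255
tool delta [-0.71  3.4  69.32] turn 0.004
190 [ 76  76  75  77  79  76  75  81  43  35  21 227 255 255 254 249  85  23
  36  22  24  25  31  26  27  25  41  58  38  43  43  48  32  21  35]
200 [ 78  75  76  77  74  74  74  79  48  28  19 226 255 255 254 248  77  32
  29  22  28  26  37  24  25  30  48  42  36  35  40  49  22  24  24]
210 [ 76  73  76  75  76  77  77  80  60  26  19 225 255 255 254 248  63  36
  26  24  25  25  31  25  27  31  62  38  38  40  31  28  25  26  24]
220 [ 75  76  76  75  74  72  90 102  60  43  42 118 184 198 203 191  58  32
  24  28  24  37  27  27  23  32  46  38  34  38  38  23  30  23  35]
[(np.float64(264.7849308396994), np.float64(256.7915724408658)), (np.float64(263.2139456483063), np.float64(212.7414349052499))]
```

Emit:
step_arm(motion=[{"delta_pos": [0,4.2,0],"claw": 28,"turn": 0},{"delta_pos": [0,0,0],"claw": 28,"turn": 0},{"delta_pos": [0,0,20],"claw": 28,"turn": 0},{"delta_pos": [0,0,20],"claw": 28,"turn": 0},{"delta_pos": [0,0,16],"claw": 28,"turn": 0},{"delta_pos": [0,0,10],"claw": 28,"turn": 0},{"delta_pos": [0,0,0],"claw": 28,"turn": 0},{"delta_pos": [0,0,0],"claw": 28,"turn": 0}])

```text
clock: 41.83
eef_pos: [503.0, -342.7, 236.4]
tcp_rot: [3.142, -0.0, 0.093]
contact_force: [0.1, 0.1, 0.2]
opening: 0.324
grasp_force: 0.0
```

Emit:
step_arm(motion=[{"delta_pos": [0,0,0],"claw": 4,"turn": 0},{"delta_pos": [0,0,0],"claw": 4,"turn": 0},{"delta_pos": [0,0,0],"claw": 4,"turn": 0},{"delta_pos": [0,0,0],"claw": 4,"turn": 0},{"delta_pos": [0,0,0],"claw": 4,"turn": 0},{"delta_pos": [0,0,0],"claw": 4,"turn": 0}], force=45)

```text
clock: 42.33
eef_pos: [503.3, -342.5, 237.2]
tcp_rot: [3.141, -0.002, 0.093]
contact_force: [-0.7, 4.6, 6.7]
opening: 0.096
grasp_force: 44.2
```

```bash
python3 - <<'E'
from h import *
st()
th=np.linspace(1.43,0,15);Y=172*np.cos(.283+th);Z=172*np.sin(.283+th)
print(np.c_[th[1:],np.diff(Y),np.diff(Z)])
E
```

```text
42.33 [ 503.34 -342.55  237.16] rot [ 3.14 -0.    0.09] F [-0.72  4.55  6.68] T [0.65 0.02 0.05] op 0.096 gf 44.2 q6 0.8773296366110713
[[  1.33  17.49   1.6 ]
 [  1.23  17.56  -0.19]
 [  1.12  17.45  -1.98]
 [  1.02  17.16  -3.75]
 [  0.92  16.68  -5.48]
 [  0.82  16.04  -7.15]
 [  0.71  15.22  -8.75]
 [  0.61  14.25 -10.26]
 [  0.51  13.13 -11.66]
 [  0.41  11.88 -12.94]
 [  0.31  10.49 -14.08]
 [  0.2    9.   -15.08]
 [  0.1    7.42 -15.92]
 [  0.     5.76 -16.59]]
```

Emit:
step_arm(motion=[{"delta_pos": [0,-17.5,-1.6],"claw": 4,"turn": 0},{"delta_pos": [0,-17.6,0.2],"claw": 4,"turn": 0},{"delta_pos": [0,-17.5,2],"claw": 4,"turn": 0},{"delta_pos": [0,-17.2,3.8],"claw": 4,"turn": 0},{"delta_pos": [0,-16.7,5.5],"claw": 4,"turn": 0},{"delta_pos": [0,-16,7.2],"claw": 4,"turn": 0},{"delta_pos": [0,0,0],"claw": 4,"turn": 0},{"delta_pos": [0,0,0],"claw": 4,"turn": 0}])

```text
clock: 43.0
eef_pos: [493.3, -238.7, 219.3]
tcp_rot: [-3.139, -0.0, 0.094]
contact_force: [-1.1, 10.5, 4.0]
opening: 0.091
grasp_force: 48.3
```

```bash
python3 - <<'E'
from h import *
st()
E
```

```text
43.0 [ 493.29 -238.68  219.25] rot [-3.14 -0.    0.09] F [-1.07 10.54  4.04] T [1.49 0.08 0.09] op 0.091 gf 48.3 q6 1.0213385901413743
```

Emit:
step_arm(motion=[{"delta_pos": [0,-15.2,8.8],"claw": 4,"turn": 0},{"delta_pos": [0,-14.3,10.3],"claw": 4,"turn": 0},{"delta_pos": [0,-13.1,11.7],"claw": 4,"turn": 0},{"delta_pos": [0,-11.9,12.9],"claw": 4,"turn": 0},{"delta_pos": [0,0,0],"claw": 4,"turn": 0},{"delta_pos": [0,0,0],"claw": 4,"turn": 0}])

```text
clock: 43.5
eef_pos: [487.9, -184.4, 174.5]
tcp_rot: [-3.139, 0.001, 0.093]
contact_force: [1.7, 9.8, -2.4]
opening: 0.093
grasp_force: 49.9
```

```bash
python3 - <<'E'
from h import *
st()
E
```

```text
43.5 [ 487.94 -184.35  174.52] rot [-3.14  0.    0.09] F [ 1.68  9.81 -2.38] T [ 1.61 -0.2   0.06] op 0.093 gf 49.9 q6 1.1104760936398788
```

Emit:
step_arm(motion=[{"delta_pos": [0,-10.5,14.1],"claw": 4,"turn": 0},{"delta_pos": [0,-9,15.1],"claw": 4,"turn": 0},{"delta_pos": [0,-7.4,15.9],"claw": 4,"turn": 0},{"delta_pos": [0,-5.8,14],"claw": 4,"turn": 0},{"delta_pos": [0,0,2],"claw": 4,"turn": 0},{"delta_pos": [0,0,2],"claw": 4,"turn": 0},{"delta_pos": [0,0,0],"claw": 4,"turn": 0}])

```text
clock: 44.08
eef_pos: [484.7, -151.3, 111.5]
tcp_rot: [-3.137, 0.001, 0.092]
contact_force: [2.7, 17.6, -4.5]
opening: 0.093
grasp_force: 52.3
```

```bash
python3 - <<'E'
from h import *
st()
E
```

```text
44.08 [ 484.67 -151.29  111.48] rot [-3.14  0.    0.09] F [ 2.71 17.56 -4.5 ] T [ 2.68 -0.4   0.07] op 0.093 gf 52.3 q6 1.167938981858742
```

Emit:
step_arm(motion=[{"delta_pos": [0,-1.5,3],"claw": 4,"turn": 0},{"delta_pos": [0,0,2],"claw": 4,"turn": 0},{"delta_pos": [0,0,0],"claw": 4,"turn": 0},{"delta_pos": [0,0,0],"claw": 4,"turn": 0}])

```text
clock: 44.42
eef_pos: [484.8, -150.6, 108.9]
tcp_rot: [-3.139, 0.0, 0.092]
contact_force: [-9.0, 16.5, 28.2]
opening: 0.087
grasp_force: 56.1
```

```bash
python3 - <<'E'
from h import *
st();f=cap('side')
cv2.imwrite('pics/d12.png',cv2.resize(f['img'][90:220,220:400],None,fx=4.4,fy=4.4,interpolation=cv2.INTER_CUBIC)[:,:,::-1])
E
```

```text
44.42 [ 484.84 -150.59  108.9 ] rot [-3.14  0.    0.09] F [-8.97 16.52 28.18] T [2.7  1.28 0.12] op 0.087 gf 56.1 q6 1.1705173542275766
```

Emit:
step_arm(motion=[{"delta_pos": [0,0,0],"claw": 40,"turn": 0},{"delta_pos": [0,0,0],"claw": 40,"turn": 0},{"delta_pos": [0,0,0],"claw": 40,"turn": 0},{"delta_pos": [0,0,0],"claw": 40,"turn": 0},{"delta_pos": [0,0,-20],"claw": 40,"turn": 0},{"delta_pos": [0,0,-30],"claw": 40,"turn": 0},{"delta_pos": [0,0,-30],"claw": 40,"turn": 0},{"delta_pos": [0,0,-16],"claw": 40,"turn": 0}])

```text
clock: 45.13
eef_pos: [486.1, -152.9, 205.8]
tcp_rot: [3.14, -0.003, 0.093]
contact_force: [1.2, -0.1, 0.3]
opening: 0.47
grasp_force: 0.0
```

Emit:
step_arm(motion=[{"delta_pos": [31,15,0],"claw": 40,"turn": 0},{"delta_pos": [31,15,0],"claw": 40,"turn": 0},{"delta_pos": [31,15,0],"claw": 40,"turn": 0},{"delta_pos": [31,15,0],"claw": 40,"turn": 0},{"delta_pos": [0,0,0],"claw": 40,"turn": 0},{"delta_pos": [0,0,0],"claw": 40,"turn": 0}])

```text
clock: 45.63
eef_pos: [614.9, -201.1, 202.0]
tcp_rot: [-3.141, 0.001, 0.092]
contact_force: [-1.0, -0.1, -0.4]
opening: 0.47
grasp_force: 0.0
```

```bash
python3 - <<'E'
from h import *
st();f=cap('wrist');import pickle;pickle.dump(f,open('w13.pkl','wb'))
cv2.imwrite('pics/w13.png',cv2.resize(f['img'],(800,600))[:,:,::-1])
print(np.array(proj(f,[615,-199,123.5])));go(615,-199,200,-1.345)
E
```

```text
45.63 [ 614.88 -201.14  201.99] rot [-3.14  0.    0.09] F [-1.   -0.08 -0.43] T [ 0.04 -0.01  0.05] op 0.47 gf 0.0 q6 1.1600877047244058
[254.42 202.94]
tool delta [ 1.56 -1.43  1.97] turn 1.438
```

View pics/w13.png

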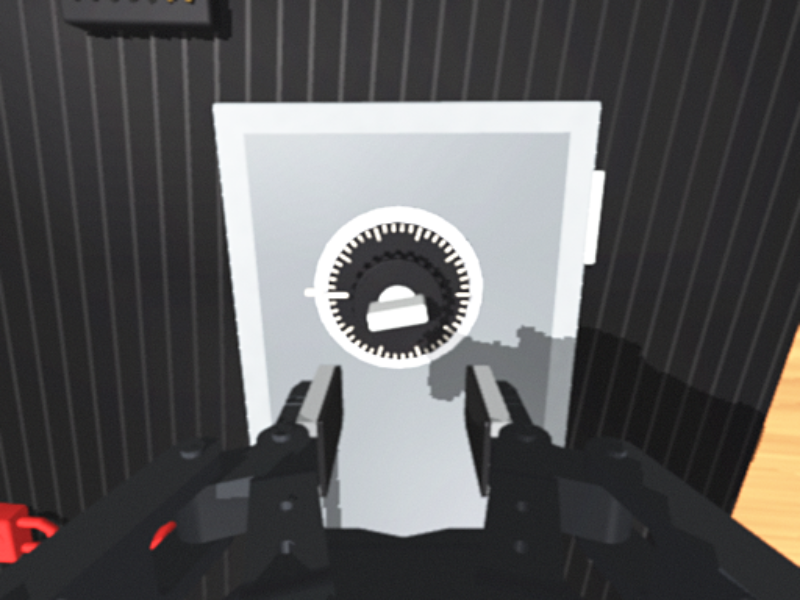

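The lid is shut, the dial zero mark is on the index at (310,293), and the wing's top is at (397,317), as predicted.

Emit:
step_arm(motion=[{"delta_pos": [0,-2,0],"claw": 34,"turn": 0.12},{"delta_pos": [0,0,0],"claw": 34,"turn": 0.12},{"delta_pos": [0,0,0],"claw": 34,"turn": 0.12},{"delta_pos": [0,0,0],"claw": 34,"turn": 0.12},{"delta_pos": [0,0,0],"claw": 34,"turn": 0.12},{"delta_pos": [0,0,0],"claw": 34,"turn": 0.12},{"delta_pos": [0,0,0],"claw": 34,"turn": 0.12},{"delta_pos": [0,0,0],"claw": 34,"turn": 0.12}], force=20)

```text
clock: 46.35
eef_pos: [612.4, -198.1, 203.0]
tcp_rot: [3.141, 0.001, -0.873]
contact_force: [-0.5, 0.6, 0.6]
opening: 0.399
grasp_force: 0.0
```

Emit:
step_arm(motion=[{"delta_pos": [0,0,0],"claw": 34,"turn": 0.12},{"delta_pos": [0,0,0],"claw": 34,"turn": 0.12},{"delta_pos": [0,0,0],"claw": 34,"turn": 0.12},{"delta_pos": [0,0,0],"claw": 34,"turn": 0.12},{"delta_pos": [0,0,20],"claw": 34,"turn": 0},{"delta_pos": [0,0,20],"claw": 34,"turn": 0},{"delta_pos": [0,0,0],"claw": 34,"turn": 0},{"delta_pos": [0,0,0],"claw": 34,"turn": 0}])

```text
clock: 47.02
eef_pos: [612.1, -198.0, 162.3]
tcp_rot: [3.139, 0.001, -1.347]
contact_force: [-0.8, -0.6, -0.2]
opening: 0.395
grasp_force: 0.0
```

```bash
python3 - <<'E'
from h import *
st();go(615,-198.9,117,-1.345)
E
```

```text
47.02 [ 612.14 -197.98  162.34] rot [ 3.14  0.   -1.35] F [-0.8  -0.57 -0.2 ] T [ 0.06  0.   -0.02] op 0.395 gf 0.0 q6 2.602872771395114
tool delta [ 1.6  -2.7  45.34] turn -0.002
```

Emit:
step_arm(motion=[{"delta_pos": [1.6,-2.7,0],"claw": 34,"turn": 0},{"delta_pos": [0,0,14],"claw": 34,"turn": 0},{"delta_pos": [0,0,14],"claw": 34,"turn": 0},{"delta_pos": [0,0,10],"claw": 34,"turn": 0},{"delta_pos": [0,0,6],"claw": 34,"turn": 0},{"delta_pos": [0,0,0],"claw": 34,"turn": 0},{"delta_pos": [0,0,0],"claw": 34,"turn": 0}])

```text
clock: 47.6
eef_pos: [617.1, -199.5, 119.4]
tcp_rot: [-3.141, -0.0, -1.347]
contact_force: [0.3, -0.6, 1.1]
opening: 0.401
grasp_force: 0.0
```

```bash
python3 - <<'E'
from h import *
st();go(615,-198.9,117,-1.345)
E
```

```text
47.6 [ 617.08 -199.51  119.37] rot [-3.14 -0.   -1.35] F [ 0.27 -0.6   1.08] T [0.01 0.02 0.04] op 0.401 gf 0.0 q6 2.602918794210101
tool delta [-1.06  1.89  2.37] turn -0.002
```

Emit:
step_arm(motion=[{"delta_pos": [-1,1.9,2],"claw": 34,"turn": 0},{"delta_pos": [0,0,0],"claw": 34,"turn": 0},{"delta_pos": [0,0,0],"claw": 4,"turn": 0},{"delta_pos": [0,0,0],"claw": 4,"turn": 0},{"delta_pos": [0,0,0],"claw": 4,"turn": 0},{"delta_pos": [0,0,0],"claw": 4,"turn": 0},{"delta_pos": [0,0,0],"claw": 4,"turn": 0},{"delta_pos": [0,0,0],"claw": 4,"turn": 0}], force=20)

```text
clock: 48.27
eef_pos: [614.9, -199.0, 117.4]
tcp_rot: [-3.141, -0.0, -1.347]
contact_force: [-0.7, 0.5, 5.4]
opening: 0.103
grasp_force: 22.8
```

```bash
python3 - <<'E'
from h import *
st()
E
```

```text
48.27 [ 614.94 -199.01  117.38] rot [-3.14 -0.   -1.35] F [-0.75  0.53  5.41] T [0.02 0.29 0.33] op 0.103 gf 22.8 q6 2.6026232618627563
```

Gripped well. Turning back counter-clockwise.

Emit:
step_arm(motion=[{"delta_pos": [0,0,0],"claw": 4,"turn": -0.06},{"delta_pos": [0,0,0],"claw": 4,"turn": -0.1},{"delta_pos": [0,0,0],"claw": 4,"turn": -0.1},{"delta_pos": [0,0,0],"claw": 4,"turn": -0.1},{"delta_pos": [0,0,0],"claw": 4,"turn": -0.1},{"delta_pos": [0,0,0],"claw": 4,"turn": -0.1},{"delta_pos": [0,0,0],"claw": 4,"turn": -0.1},{"delta_pos": [0,0,0],"claw": 4,"turn": -0.1}])

```text
clock: 48.93
eef_pos: [615.4, -198.6, 117.4]
tcp_rot: [-3.141, -0.001, -0.583]
contact_force: [0.5, 2.0, 4.7]
opening: 0.099
grasp_force: 19.5
```

Emit:
step_arm(motion=[{"delta_pos": [0,0,0],"claw": 4,"turn": -0.12},{"delta_pos": [0,0,0],"claw": 4,"turn": -0.12},{"delta_pos": [0,0,0],"claw": 4,"turn": -0.12},{"delta_pos": [0,0,0],"claw": 4,"turn": -0.12},{"delta_pos": [0,0,0],"claw": 4,"turn": -0.1},{"delta_pos": [0,0,0],"claw": 4,"turn": -0.04},{"delta_pos": [0,0,0],"claw": 4,"turn": -0.02},{"delta_pos": [0,0,0],"claw": 4,"turn": 0}])

```text
clock: 49.6
eef_pos: [615.5, -198.2, 117.4]
tcp_rot: [-3.141, -0.001, 0.053]
contact_force: [0.9, 4.8, 5.4]
opening: 0.096
grasp_force: 19.6
```

```bash
python3 - <<'E'
from h import *
st()
E
```

```text
49.6 [ 615.51 -198.18  117.39] rot [-3.14 -0.    0.05] F [0.9  4.81 5.4 ] T [ 0.88 -0.29 -0.  ] op 0.096 gf 19.6 q6 1.2024825064522033
```

Emit:
step_arm(motion=[{"delta_pos": [0,-0.4,0],"claw": 4,"turn": -0.03},{"delta_pos": [0,0,0],"claw": 4,"turn": 0},{"delta_pos": [0,0,0],"claw": 4,"turn": 0}])

```text
clock: 49.85
eef_pos: [615.5, -198.1, 117.4]
tcp_rot: [-3.141, -0.002, 0.081]
contact_force: [1.7, 4.6, 4.9]
opening: 0.098
grasp_force: 19.7
```

```bash
python3 - <<'E'
from h import *
st()
E
```

```text
49.85 [ 615.52 -198.13  117.41] rot [-3.14 -0.    0.08] F [1.71 4.62 4.91] T [ 0.85 -0.39  0.07] op 0.098 gf 19.7 q6 1.1747176934593462
```

Now at the stop. Release and retreat, then a numeric check.

Emit:
step_arm(motion=[{"delta_pos": [0,0,0],"claw": 30,"turn": 0},{"delta_pos": [0,0,0],"claw": 30,"turn": 0},{"delta_pos": [0,0,0],"claw": 30,"turn": 0},{"delta_pos": [0,0,0],"claw": 30,"turn": 0},{"delta_pos": [0,0,-10],"claw": 30,"turn": 0},{"delta_pos": [0,0,-30],"claw": 30,"turn": 0},{"delta_pos": [0,0,-40],"claw": 40,"turn": 0},{"delta_pos": [0,0,-40],"claw": 50,"turn": 0}])

```text
clock: 50.52
eef_pos: [613.9, -198.4, 238.1]
tcp_rot: [-3.141, 0.002, 0.082]
contact_force: [1.8, -0.5, 0.6]
opening: 0.583
grasp_force: 0.0
```

Emit:
step_arm(motion=[{"delta_pos": [-24,17,0],"claw": 50,"turn": 0},{"delta_pos": [0,0,0],"claw": 50,"turn": 0},{"delta_pos": [0,0,0],"claw": 50,"turn": 0},{"delta_pos": [0,0,0],"claw": 50,"turn": 0}])

```text
clock: 50.85
eef_pos: [592.1, -217.4, 237.2]
tcp_rot: [-3.141, -0.0, 0.082]
contact_force: [0.3, 0.5, -0.6]
opening: 0.585
grasp_force: 0.0
```

```bash
python3 - <<'E'
from h import *
st();f=cap('wrist')
g=cv2.cvtColor(f['img'],cv2.COLOR_RGB2GRAY)
u,v=map(int,proj(f,[615,-199,123.5]));m=(g>235).astype(np.uint8)
n,l,s,c=cv2.connectedComponentsWithStats(m)
for i in range(1,n):
    if 40<s[i,4]<3000 and np.hypot(*(c[i]-[u,v]))<30: print(s[i],c[i])
    if 200<s[i,4]<900 and np.hypot(*(c[i]-[u,v]))<12:
        # long axis of the wing's top
        P=np.array([onz(f,a,b,123.5)[:2] for b,a in np.argwhere(l==i)]);w,V=np.linalg.eigh(np.cov(P.T));print('wing ax',P.mean(0),np.sqrt(w*12),np.arctan(V[1,1]/V[0,1]))
# dial zero mark: white run left of dial
d0=onz(f,*proj(f,[615,-199,80]),80)
for y in range(-172,-150,4): 
    col=[g[int(round(b)),int(round(a))] for a,b in(proj(f,[x,y,80]) for x in range(602,624,2))]; print(y,col)
E
```

```text
50.85 [ 592.15 -217.36  237.16] rot [-3.14 -0.    0.08] F [ 0.27  0.47 -0.56] T [-0.    0.   -0.03] op 0.585 gf 0.0 q6 1.1343466290755948
[ 186  102  104   98 2529] [238.15 147.05]
[227 145  16  34 414] [235.99 161.15]
wing ax [ 615.22 -197.81] [10.99 26.16] 0.1249342255713133
-172 [np.uint8(54), np.uint8(52), np.uint8(53), np.uint8(52), np.uint8(52), np.uint8(54), np.uint8(55), np.uint8(58), np.uint8(57), np.uint8(61), np.uint8(63)]
-168 [np.uint8(55), np.uint8(54), np.uint8(57), np.uint8(90), np.uint8(255), np.uint8(255), np.uint8(49), np.uint8(61), np.uint8(59), np.uint8(61), np.uint8(60)]
-164 [np.uint8(233), np.uint8(50), np.uint8(168), np.uint8(79), np.uint8(255), np.uint8(255), np.uint8(59), np.uint8(76), np.uint8(55), np.uint8(146), np.uint8(97)]
-160 [np.uint8(255), np.uint8(255), np.uint8(255), np.uint8(235), np.uint8(255), np.uint8(245), np.uint8(241), np.uint8(169), np.uint8(132), np.uint8(254), np.uint8(183)]
-156 [np.uint8(255), np.uint8(255), np.uint8(255), np.uint8(255), np.uint8(255), np.uint8(255), np.uint8(255), np.uint8(255), np.uint8(255), np.uint8(255), np.uint8(255)]
-152 [np.uint8(206), np.uint8(205), np.uint8(215), np.uint8(236), np.uint8(255), np.uint8(255), np.uint8(233), np.uint8(243), np.uint8(235), np.uint8(226), np.uint8(206)]
```

```bash
python3 -c "
from h import *
import pickle
f=cap('wrist');w=pickle.load(open('w2.pkl','rb'))
for q in (w,f):
    g=cv2.cvtColor(q['img'],cv2.COLOR_RGB2GRAY);n,l,s,c=cv2.connectedComponentsWithStats((g>235).astype(np.uint8))
    for i in range(1,n):
        if 380<s[i,4]<440 and abs(c[i][0]-236)<6:
            P=np.array([onz(q,a,b,123.5)[:2] for b,a in np.argwhere(l==i)]);e,V=np.linalg.eigh(np.cov(P.T));print(np.arctan(V[1,1]/V[0,1]))
print(sign_off())"
```

```text
0.07527957197223559
0.13199277717658667
the job is handed in; nothing more can be done
None
```

The job is handed in: three sealed padlocks are in the box, one per compartment, both taped ones are in the reject tray, and the lid is shut with the wing back to within about 0.06 rad of its starting angle. In the last images the dial was still on zero, and I saw no bystander out of place. The sign-off returned no verdict.

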